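Lay the bento lid rim-down and press it closed

ROBOT

A 6-joint arm with a two-finger parallel gripper is mounted at the origin on the work surface. World frame = base frame: x ahead of the robot, y to its left, z up, the work surface at z = 0. Lengths are in m, angles in rad, forces in N, time in s.
With the tool pointing down it reaches from about 0.35 to 0.975 m from the base axis. Payload 4.9 kg.
Tool frame: the origin (TCP) lies midway between the tips of the shut fingers; the grasp point (between the pads) lies behind it (manip.grasp_offset is the y of the grasp point in the tool frame, in m); y points along the fingers, z is the direction in which the jaws open and shut, and the axes are right-handed (so a half turn about y gives the same grasp; the last joint's range is limited). The gripper opens to 85 mm and grips with 20 to 120 N. Pads are 22 mm wide; open, the fingers measure 114 mm over their backs; the gripper's body (76 mm by 85 mm) begins 54 mm behind the grasp point. The pads swing forward as they close: fully open they stand 13 mm farther back than shut.
Start: joints at [-1.29, 0.053, 1.613, -0, 1.476, -0.119], TCP at [0.243, -0.576, 0.206] pointing down, gripper open.
Joint ranges: [-3.01, 3.01], [-1.01, 2.22], [0.06, 2.58], [-1.02, 4.17], [0.09, 2.62], [-3.14, 3.14]. Speed limits (rad/s): [2.57, 2.57, 3.14, 3.14, 3.14, 3.14].

INTERFACE

Orientations are given as a unit quaternion [w, x, y, z].
In Python, from plant import manip gives the robot as it stands. The module is installed in compiled form; this text tells all that it offers.
- The arm moves only by the shell command python3 -m jog 'ROWS'. ROWS is a JSON object of lists of equal length, an entry for each row: "offset": the shift along the world's x, y, z in units of 50 mm (1.0 is 50 mm), a list of three; "angular": the turn, a rotation vector about the world's x, y, z in units of 6 degrees (1.0 is 6 degrees), a list of three; "jaw": the finger opening in mm, from 0 to 85.4. In form: {"offset": [[tx, ty, tz], ...], "angular": [[ax, ay, az], ...], "jaw": [jaw, ...]}. A call has 1 to 12 rows; each row shifts and turns the commanded pose from where the row before left it; what a row does not reach is not made up. A row lasts 1/10 s, in which the tool goes at most 50 mm and 8.59 degrees, less where a joint would pass 70% of its speed; a pose out of reach is approached as far as the arm can. A call is refused whole if a number of a shift passes 1 or a number of a turn 1, either way. A call with a gripper value outside its range is refused whole. The fingers move at their own pace and stop on an object; the grip force is fixed at half the most. Time passes only in rows, so rows that do not move let the fingers close. It gives the time, the measured TCP pose, the force and the opening at its end, in the units of the state.
- manip.state(): the state, without advancing time (a new reading comes with each control period).
- manip.grab_frame(name): name is "scene" or "top"; returns the picture (420x560x3 uint8, blue, green, red); there is no depth.
- manip.camera_model(name): a dict with "fx", "fy", "cx", "cy" (pixels), "rvec" (rotation vector, rad) and "tvec" (3), from world to camera coordinates, as OpenCV has them. Camera axes: x right, y down, z forward; pixel columns grow to the right and rows downward; lengths in m; the calibration is good to about 2 mm. A picture is of the moment at which its call begins. camera_model takes no time and is no camera call.
- manip.job_done(): hands the job in, once; it reports no verdict.
The state is a dict: "time": time; "joint_pos": joint angles; "joint_vel": joint speeds; "joint_efforts": joint torques, N m; "tool_pos": TCP position; "tool_rot": TCP orientation; "contact_force": force on the tool from outside, world axes, zero at the start; "ft_torque": the same for the moment, N m; "gripper_width": opening from 0.0 (shut) to 1.0 (fully open).
Only numpy, scipy, OpenCV 4.12 (cv2) and the standard library are available. Lean on these libraries where they do the work, as an engineer would, in place of code of your own. Each camera call takes 0.05 s, during which the arm holds its last target.

TASK

Close the bento box that sits in the carriage of the lid press: take the larger of the two square lids out of the wooden rack and lay it rim-down, flat, in the recess at the top of the box, then slide the carriage all the way under the press head. After that push the press plunger down to its stop and let it come back up; leave the smaller lid in the rack and everything else on the table where it is.

Things in the scene. Friction and masses are not known exactly. Their poses are not given: they have to be found in the camera images.
- lid: Larger mustard lid: square plate 104 x 104 x 4 mm with a square rim (74 mm across, walls 3 mm) standing 10 mm out of one face; 14 mm thick in all, 90 g. Origin at the plate's centre; z points out of the smooth face, the rim to -z; x, y along the sides. Starts on edge in a rack slot, lower edge 10 mm and top edge 114 mm above the table. Laid correctly, z points up.
- small_lid: The smaller lid, same shape and material, plate 80 x 80 mm, rim 50 mm across; stands on edge in the other slot of the rack. Leave it there.
- rack: Fixed wooden rack, 100 (x) x 150 (y) mm, origin under its centre. Two slots along its x axis at y = -40 and +40 mm, 17 mm wide, floor 10 mm and walls' top 35 mm above the table.
- recess (a point): Centre of the recess in the top of the bento box fixed in the carriage, at ledge level, 60 mm above the table. Box 124 x 124 mm, rim top at 68 mm, rim wall 5 mm. Recess 114 x 114 mm, 8 mm deep; its floor is a ledge 13 mm wide all round an 88 x 88 mm opening (38 mm deep) that takes the lid's rim. The carriage slides along -y to the press head; x, y along the box's sides, z up.
- push_tab (a point): Middle of the top edge of the upright steel push tab at the carriage's tail, on its outer (+y) face: 70 mm wide (along x), 6 mm thick, top 60 mm above the table, 108 mm from the recess's centre along +y; axes as for recess.
- carriage (a joint): Slide of the carriage in m: 0 fully out, 0.16 at its stop under the press head. Starts at 0 to 0.03; about 2 N of friction.
- plunger (a joint): Stroke of the press plunger in m: 0 up at rest, 0.02 at its lower stop; spring, about 2.5 N at first and 8.5 N at the stop.
- plunger_top (a point): Centre of the top of the plunger's round black head (48 mm across), 186 mm above the table at rest, 160 mm along -y from the recess of the fully-out carriage. Under it: press arm 127 to 147 mm above the table, 50 mm wide, and a 60 mm round pad, underside at 86 mm. Behind it, 85 mm further along -y, the column, 70 mm wide, 147 mm tall.
- jar: Bystander: glass jar with steel cap, 50 mm across, 75 mm tall, origin under its centre.
- tier: Bystander: open mustard bento tier, 124 x 124 x 50 mm, origin under its centre.
- pitcher: Bystander: glass soy pitcher with black flip cap and a handle, 72 mm across, 108 mm tall, origin under its centre.
- spatula: Bystander: wooden spatula lying flat, 260 mm long along its x.
- tongs: Bystander: steel tongs lying flat, 220 mm long along x, 50 mm wide, 16 mm tall.
- bowl: Bystander: white ceramic bowl with clip-on plastic lid, 116 mm across, 53 mm tall, origin under its centre.
There are look-alikes about, which are no part of the job. What is shaped like the small_lid but blue or green is not meant.

How it is judged:
On the way, in this order (a step that is already met when the one before it is completed fails the run):
1. the larger lid lies flat in the recess, rim down (horizontal distance between lid and recess below 0.009 m and z of lid in the frame of recess between -0.001 and 0.0045 m and angle between lid's own z axis and vertical below 0.06 rad and value of joint carriage below 0.12 m), for 0.2 s.
2. the carriage is at its stop under the press head (value of joint carriage above 0.154 m), for 0.2 s.
3. the plunger is pressed down to its stop over the closed box (value of joint plunger above 0.018 m and value of joint carriage above 0.154 m), for 0.1 s.
At the end, for the whole second after the job is handed in: The larger lid rests on the recess ledge (within 2.5 mm) rim down, flat within 0.06 rad, within 9 mm of the centre, at rest; the carriage is within 6 mm of its stop under the head; the plunger is back up (within 3 mm); the smaller lid stands in the rack (horizontal distance between lid and recess below 0.009 m and z of lid in the frame of recess between -0.001 and 0.0045 m and angle between lid's own z axis and vertical below 0.06 rad and value of joint carriage above 0.154 m and value of joint plunger below 0.003 m and linear speed of lid below 0.02 m/s and horizontal distance between small_lid and rack below 0.08 m and height (world z) of small_lid above 0.04 m); the robot touches nothing.
It fails at once if the smaller lid is taken from its place (moved over 30 mm) (distance of small_lid from where it was at the start of the episode above 0.03 m).
It fails at once if a bystander is pushed over 30 mm from its place (distance of any of jar, tier, pitcher, spatula, tongs, bowl from where it was at the start of the episode above 0.03 m).
It also fails if it takes over 54 s, if anything falls off the work surface, if the arm or the gripper's body presses on something with over 40 N, if the wrist force passes 120 N, or if a joint passes its speed limit or range.

## Working session

There is one attempt and no reset: what is moved stays moved. The work goes in short steps, Python scripts to look and compute and a shell command to move; the robot and the scene stay as the last step left them, time stands still between calls to the robot, and variables do not carry over. Pictures are saved under pics/ and viewed, and the job is handed in when it is done.

```bash
mkdir -p pics; python3 - <<'E'
from plant import manip
import cv2
s=manip.state(); print(s); print(manip.grasp_offset)
for n in ("scene","top"):
    print(n,manip.camera_model(n)); cv2.imwrite(f"pics/{n}0.png",manip.grab_frame(n))
E
```

```text
{'time': 0.0, 'joint_pos': array([-1.29002987e+00,  5.33604609e-02,  1.61428660e+00,  1.87840416e-05,
        1.47596601e+00, -1.18997247e-01]), 'joint_vel': array([ 0.00133   , -0.00087397,  0.00283388,  0.00055544, -0.00020433,
       -0.00046097]), 'joint_efforts': array([ 3.29103903e-03, -3.93671143e+01, -3.70175958e+01,  1.94202189e-04,
        6.95652081e-03,  7.03009661e-06]), 'tool_pos': array([ 0.24307357, -0.57507913,  0.20516523]), 'tool_rot': array([ 0.14034673, -0.14044898,  0.69374061, -0.69231556]), 'contact_force': array([-0.40488399, -0.44977662, -0.08667712]), 'ft_torque': array([ 0.02235696, -0.02617368,  0.00146868]), 'gripper_width': 0.9998925992897439}
-0.0187
scene {'fx': 490.65911295004, 'fy': 490.65911295004, 'cx': 272.975468240779, 'cy': 210.0284494089964, 'rvec': array([ 0.8191361 ,  2.52557595, -1.16421859]), 'tvec': array([ 0.42716394, -0.11016893,  1.9534836 ])}
top {'fx': 423.69819047009094, 'fy': 423.69819047009094, 'cx': 282.0652358636321, 'cy': 210.25113126857593, 'rvec': array([ 2.13916607, -2.10975522,  0.18309886]), 'tvec': array([-0.01521317,  0.55883346,  1.42181199])}
```

View pics/scene0.png

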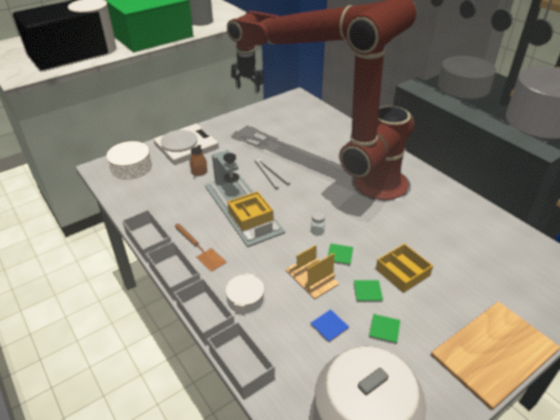

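View pics/top0.png

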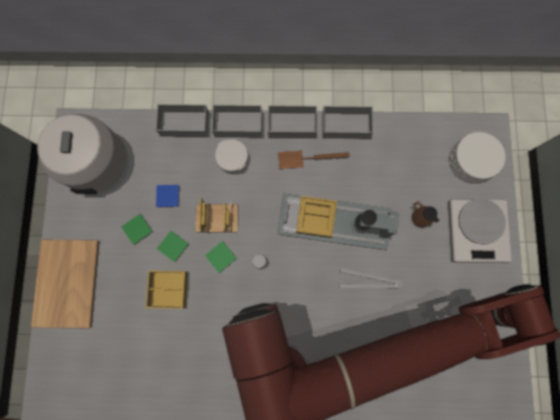

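The scene and top views show the rack at about (216,217) top / (313,272) scene, with the carriage and press to its right. I'll enlarge those crops.

```bash
cat > h.py <<'E'
import numpy as np, cv2
from plant import manip
from scipy.optimize import least_squares
def cam(n):
    c=manip.camera_model(n); K=np.array([[c['fx'],0,c['cx']],[0,c['fy'],c['cy']],[0,0,1]])
    return K,np.array(c['rvec'],float),np.array(c['tvec'],float)
def proj(n,P):
    K,r,t=cam(n); return cv2.projectPoints(np.array(P,float).reshape(-1,3),r,t,K,None)[0].reshape(-1,2)
def back(n,uv,z):
    K,r,t=cam(n); R=cv2.Rodrigues(r)[0]; C=-R.T@t
    d=R.T@np.linalg.inv(K)@np.array([uv[0],uv[1],1.]); return C+d*(z-C[2])/d[2]
def crop(img,x0,y0,w,h,s,fn):
    c=cv2.resize(img[y0:y0+h,x0:x0+w],None,fx=s,fy=s,interpolation=cv2.INTER_CUBIC)
    for k in range(0,w,10):
        cv2.putText(c,str(x0+k),(k*s,8),0,.3,(0,0,255),1) if k%20==0 else None; cv2.line(c,(k*s,10),(k*s,14),(0,0,255),1)
    for k in range(0,h,10):
        cv2.putText(c,str(y0+k),(0,k*s+4),0,.3,(0,0,255),1) if k%20==0 else None; cv2.line(c,(20,k*s),(24,k*s),(0,0,255),1)
    cv2.imwrite(fn,c)
E
python3 - <<'E'
from h import *
t=cv2.imread('pics/top0.png'); s=cv2.imread('pics/scene0.png')
crop(t,180,180,80,60,10,'pics/t_rack.png'); crop(t,270,180,140,80,5,'pics/t_box.png')
crop(s,270,230,90,70,8,'pics/s_rack.png'); crop(s,195,140,100,110,5,'pics/s_box.png')
for uv in [(201,217),(229,217),(317,217),(366,221)]: print(back('top',uv,.06))
E
```

```text
[0.52986582 0.27129254 0.06      ]
[0.53115983 0.17478864 0.06      ]
[ 0.53522016 -0.12801967  0.06      ]
[ 0.52356662 -0.29601737  0.06      ]
```

View pics/t_rack.png

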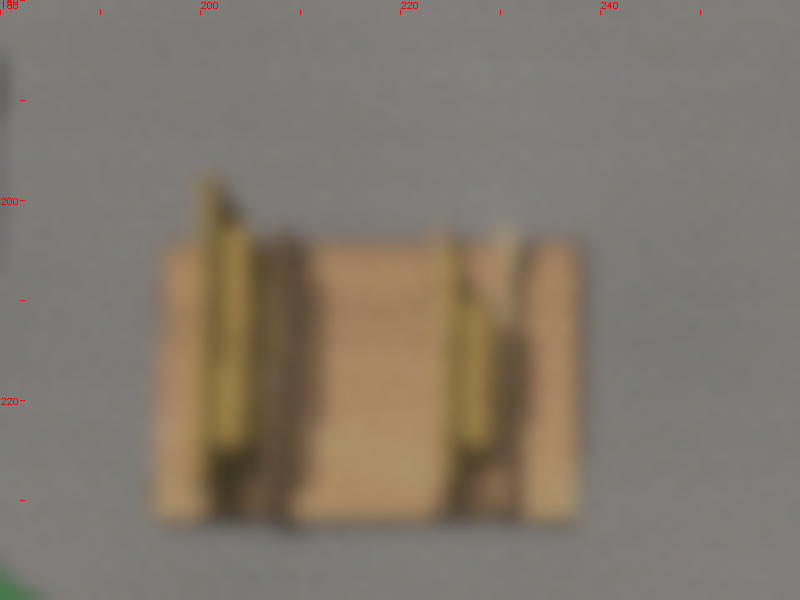

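View pics/t_box.png

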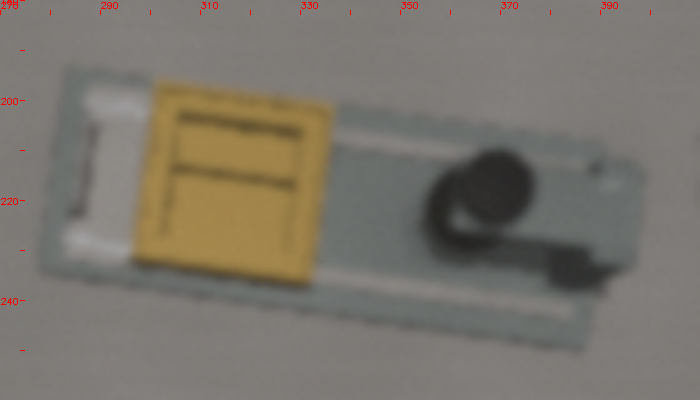

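View pics/s_rack.png

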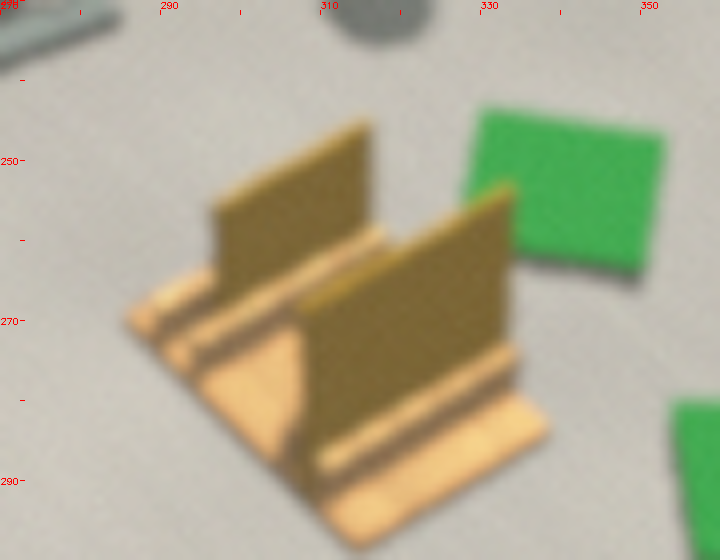

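View pics/s_box.png

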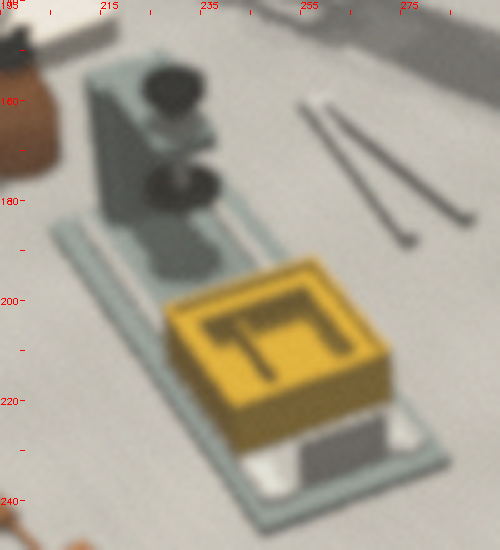

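```bash
cat >> h.py <<'E'
def fit(model,obs,x0,free_z=False):
    def f(p):
        c,s=np.cos(p[2]),np.sin(p[2]); r=[]
        for n,l in obs.items():
            P=np.array([[p[0]+c*m[0]-s*m[1],p[1]+s*m[0]+c*m[1],m[2]] for m in [model[k] for k in l]])
            r.append(proj(n,P)-np.array([l[k] for k in l]))
        return np.vstack(r).ravel()
    o=least_squares(f,x0); return o.x,f(o.x).reshape(-1,2)
E
python3 - <<'E'
from h import *
for n in('top','scene'):
    K,r,t=cam(n); print(n,-cv2.Rodrigues(r)[0].T@t)
a=.062
M={'a':(a,a,.068),'b':(a,-a,.068),'c':(-a,-a,.068),'d':(-a,a,.068)}
top={'a':(300.4,196),'b':(337.6,200.6),'c':(332.4,237.6),'d':(296.4,232.4)}
# scene corners: nearest to cam (+x,+y) etc. guess by projection
p0=(.53,-.128,-.1)
for k,m in M.items(): 
    c,s=np.cos(-.1),np.sin(-.1); print(k,proj('scene',(p0[0]+c*m[0]-s*m[1],p0[1]+s*m[0]+c*m[1],m[2])))
print(fit(M,{'top':top},p0))
L=.052
print(proj('scene',[(.53+L,.271,.114),(.53-L,.271,.114)]),proj('top',[(.53+L,.271,.114),(.53-L,.271,.114)]))
print('plunger',back('top',(369.4,217.6),.186),back('scene',(229.8,158),.186))
E
```

```text
top [ 0.29700127 -0.01967333  1.49849218]
scene [1.23569326 1.02370263 1.19824851]
a [[243.36825063 219.47982455]]
b [[227.70954372 199.83926736]]
c [[257.79108988 188.9377858 ]]
d [[274.45638805 207.54908099]]
(array([ 0.53552574, -0.1263698 , -0.1223784 ]), array([[ 0.64000565,  0.55967778],
       [-0.81896994,  0.72080165],
       [ 0.22476828, -0.75417024],
       [-0.04607558, -0.47891979]]))
[[309.87216551 267.86287192]
 [336.37086532 252.94271954]] [[198.70579685 198.97696732]
 [197.14807343 229.86377699]]
plunger [ 0.51464936 -0.28268075  0.186     ] [ 0.52277953 -0.26677923  0.186     ]
```

```bash
cat >> h.py <<'E'
def T(p,m):
    c,s=np.cos(p[2]),np.sin(p[2]); m=np.array(m,float).reshape(-1,3)
    return np.c_[p[0]+c*m[:,0]-s*m[:,1],p[1]+s*m[:,0]+c*m[:,1],m[:,2]]
def overlay(n,img,polys,x0,y0,w,h,s,fn):
    c=cv2.resize(img[y0:y0+h,x0:x0+w],None,fx=s,fy=s,interpolation=cv2.INTER_CUBIC)
    for P,col in polys:
        uv=((proj(n,P)-[x0,y0]+.5)*s).astype(int); cv2.polylines(c,[uv.reshape(-1,1,2)],True,col,1,cv2.LINE_AA)
    cv2.imwrite(fn,c)
def sq(a,z): return [(a,a,z),(a,-a,z),(-a,-a,z),(-a,a,z)]
def circ(x,y,r,z): return [(x+r*np.cos(t),y+r*np.sin(t),z) for t in np.linspace(0,6.28,40)]
E
python3 - <<'E'
from h import *
a=.062
M=dict(zip('abcd',sq(a,.068)))
top={'a':(300.4,196),'b':(337.6,200.6),'c':(332.4,237.6),'d':(296.4,232.4)}
sc={'c':(258,191.6),'d':(273.2,210),'a':(242.6,221.6),'b':(228,201)}
p,r=fit(M,{'top':top,'scene':sc},(.53,-.128,-.1)); print(p,r.round(1).tolist())
p2,r=fit(M,{'scene':sc},(.53,-.128,-.1)); print(p2,r.round(1).tolist())
t=cv2.imread('pics/top0.png'); s=cv2.imread('pics/scene0.png')
G=(0,255,0);B=(255,0,0);W=(255,255,255);R=(0,0,255)
for e in (0.0,):
  pol=[(T(p,sq(a,.068)),G),(T(p,sq(.057,.068)),W),(T(p,sq(.044,.06)),B),(T(p,[(.035,.108,.06),(-.035,.108,.06),(-.035,.102,.06),(.035,.102,.06)]),R),
   (T(p,circ(0,-.16,.024,.186)),R),(T(p,circ(0,-.13,.024,.186)),B),(T(p,circ(0,-.16,.030,.086)),R)]
  overlay('top',t,pol,270,180,140,80,5,'pics/o1.png'); overlay('scene',s,pol,195,140,100,110,5,'pics/o2.png')
E
```

```text
[ 0.53568525 -0.12419018 -0.1261115 ] [[0.1, 0.5], [-1.4, 0.7], [-0.5, -0.8], [-0.7, -0.6], [-0.3, -1.5], [0.4, -0.9], [-0.6, -1.0], [-0.9, -0.4]]
[ 0.53743363 -0.11925682 -0.13264298] [[0.2, -0.6], [0.8, 0.2], [-0.5, -0.0], [-0.5, 0.4]]
```

View pics/o1.png

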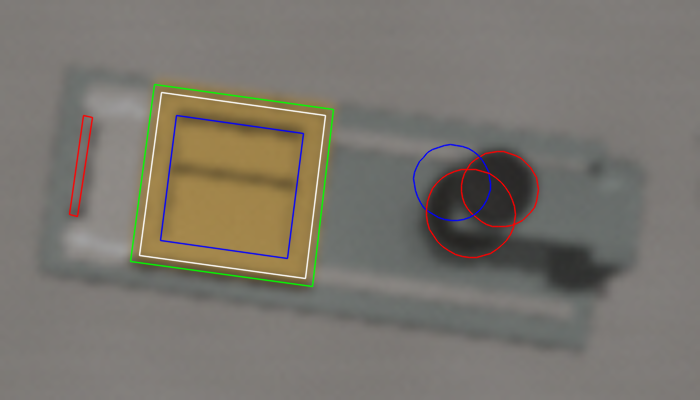

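View pics/o2.png

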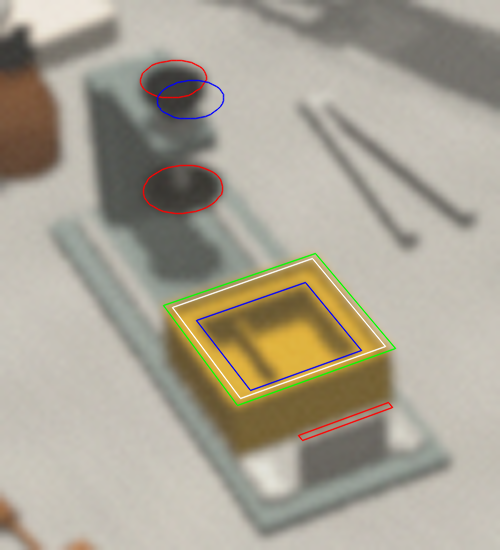

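```bash
cat >> h.py <<'E'
def refine(n,img,polyf,p0,span=2.5,dirs=None):
    """fit pose by maximal gradient across the model's outline edges (subpixel)"""
    g=cv2.GaussianBlur(img,(0,0),.7).astype(np.float32)
    def samp(uv): return np.stack([cv2.remap(g,uv[:,0].astype(np.float32).reshape(-1,1),uv[:,1].astype(np.float32).reshape(-1,1),cv2.INTER_LINEAR)[:,0,k] for k in range(3)],1)
    p=np.array(p0,float)
    for it in range(6):
        pts=[];nrm=[]
        for A,Bp in polyf:
            pts.append(np.array([np.array(A)+(np.array(Bp)-A)*f for f in np.linspace(.12,.88,25)]))
        def P(p): return np.vstack([proj(n,T(p,q)) for q in pts])
        def N(p):
            o=[]
            for q in pts:
                u=proj(n,T(p,q)); d=u[-1]-u[0]; d/=np.hypot(*d); o.append(np.tile([-d[1],d[0]],(len(q),1)))
            return np.vstack(o)
        u=P(p);nn=N(p); offs=np.arange(-span,span+.01,.1)
        prof=np.stack([samp(u+nn*o) for o in offs],1)
        gr=np.abs(np.gradient(prof,axis=1)).sum(2); w=gr**2
        d=(w*offs).sum(1)/w.sum(1)
        tgt=u+nn*d[:,None]
        o=least_squares(lambda q:((P(q)-tgt)*nn).sum(1),p,loss='soft_l1',f_scale=.3); p=o.x; span=max(1.5,span*.8)
    return p,np.sqrt(np.mean(o.fun**2))
E
python3 - <<'E'
from h import *
t=cv2.imread('pics/top0.png'); s=cv2.imread('pics/scene0.png')
c=sq(.062,.068); E=[(c[i],c[(i+1)%4]) for i in range(4)]
print(refine('top',t,[E[0],E[1],E[3],E[2]],(.5355,-.1255,-.124)))
print(refine('top',t,[E[0],E[1],E[3]],(.5355,-.1255,-.124)))
print(refine('scene',s,E,(.5375,-.120,-.124)))
print('plunger',back('top',(369.4-.4,217.6-.4),.186),back('scene',(229.8-.4,157.6),.186))
p=(.5355,-.126,-.124); print(T(p,[0,-.16,0]))
E
```

```text
(array([ 0.53948508, -0.12438603, -0.13026496]), np.float64(0.06828615685051197))
(array([ 0.53903213, -0.12431881, -0.1298831 ]), np.float64(0.043018074712631256))
(array([ 0.53928273, -0.12255728, -0.1346167 ]), np.float64(0.09681177811202885))
plunger [ 0.51590343 -0.2814567   0.186     ] [ 0.52260783 -0.26980139  0.186     ]
[[ 0.5157108 -0.2847715  0.       ]]
```

```bash
python3 - <<'E'
from h import *
t=cv2.imread('pics/top0.png'); s=cv2.imread('pics/scene0.png')
h=.002
Es=[((.052,h,.114),(-.052,h,.114)),((.052,h,.05),(.052,h,.114)),((-.052,h,.05),(-.052,h,.114))]
print(refine('scene',s,Es,(.53,.268,0),span=2))
a=.037
Et=[((a,-.012,.099),(-a,-.012,.099)),((a,-.002,.099),(a,-.012,.099)),((-a,-.002,.099),(-a,-.012,.099))]
print(refine('top',t,Et,(.53,.264,0),span=1.5))
R=[((.05,-.075,0),(-.05,-.075,0)),((.05,.075,0),(-.05,.075,0)),((.05,-.075,0),(.05,.075,0)),((-.05,-.075,0),(-.05,.075,0))]
for z in (0,.01,.02):
  Rz=[(A[:2]+(z,),B[:2]+(z,)) for A,B in R]
  print(z,refine('top',t,Rz,(.53,.225,0),span=2.),refine('scene',s,Rz[1:3],(.53,.225,0),span=2.))
b=.04
Es=[((b,h,.09),(-b,h,.09)),((b,h,.05),(b,h,.09)),((-b,h,.05),(-b,h,.09))]
print('small',refine('scene',s,Es,(.53,.185,0),span=2))
p=(.53,.264,0.0);G=(0,255,0);B=(255,0,0)
pol=[(T(p,[(.052,h,.114),(-.052,h,.114),(-.052,h,.01),(.052,h,.01)]),G),(T(p,[(.052,-h,.114),(-.052,-h,.114),(-.052,-h,.01),(.052,-h,.01)]),G),(T(p,[(a,-.002,.099),(a,-.012,.099),(-a,-.012,.099),(-a,-.002,.099)]),B)]
overlay('top',t,pol,180,180,80,60,10,'pics/o3.png'); overlay('scene',s,pol,270,230,90,70,8,'pics/o4.png')
E
```

```text
(array([ 0.53528749,  0.26491827, -0.00452316]), np.float64(0.10155637367726984))
(array([0.53683012, 0.26526446, 0.00777395]), np.float64(0.08813297476288186))Traceback (most recent call last):
  File "<stdin>", line 12, in <module>
  File "h.py", line 52, in refine
    u=P(p);nn=N(p); offs=np.arange(-span,span+.01,.1)
              ~^^^
  File "h.py", line 50, in N
    u=proj(n,T(p,q)); d=u[-1]-u[0]; d/=np.hypot(*d); o.append(np.tile([-d[1],d[0]],(len(q),1)))
  File "h.py", line 8, in proj
    K,r,t=cam(n); return cv2.projectPoints(np.array(P,float).reshape(-1,3),r,t,K,None)[0].reshape(-1,2)
          ~~~^^^
  File "h.py", line 5, in cam
    c=manip.camera_model(n); K=np.array([[c['fx'],0,c['cx']],[0,c['fy'],c['cy']],[0,0,1]])
ValueError: time passes only in moves, steps and waits
```

```bash
python3 - <<'E'
s=open('h.py').read()
i=s.index('def cam(n)');j=s.index('def proj')
s=s[:i]+'''CAM={'scene':(490.65911295004,272.975468240779,210.0284494089964,[ 0.8191361 ,  2.52557595, -1.16421859],[ 0.42716394, -0.11016893,  1.9534836 ]),
'top':(423.69819047009094,282.0652358636321,210.25113126857593,[ 2.13916607, -2.10975522,  0.18309886],[-0.01521317,  0.55883346,  1.42181199])}
def cam(n):
    f,cx,cy,r,t=CAM[n]; return np.array([[f,0,cx],[0,f,cy],[0,0,1.]]),np.array(r),np.array(t)
'''+s[j:]
open('h.py','w').write(s)
E
python3 - <<'E'
from h import *
print(manip.state()['time'])
t=cv2.imread('pics/top0.png'); s=cv2.imread('pics/scene0.png')
h=.002;a=.037
R=[((.05,-.075,0),(-.05,-.075,0)),((.05,.075,0),(-.05,.075,0)),((.05,-.075,0),(.05,.075,0)),((-.05,-.075,0),(-.05,.075,0))]
for z in (0,.01,.02):
  Rz=[(A[:2]+(z,),B[:2]+(z,)) for A,B in R]
  print(z,refine('top',t,Rz,(.53,.225,0),span=2.),refine('scene',s,Rz[1:3],(.53,.225,0),span=2.))
b=.04
Es=[((b,h,.09),(-b,h,.09)),((b,h,.05),(b,h,.09)),((-b,h,.05),(-b,h,.09))]
print('small',refine('scene',s,Es,(.53,.185,0),span=2))
p=(.536,.265,0.0);G=(0,255,0);B=(255,0,0)
pol=[(T(p,[(.052,h,.114),(-.052,h,.114),(-.052,h,.01),(.052,h,.01)]),G),(T(p,[(.052,-h,.114),(-.052,-h,.114),(-.052,-h,.01),(.052,-h,.01)]),G),(T(p,[(a,-.002,.099),(a,-.012,.099),(-a,-.012,.099),(-a,-.002,.099)]),B)]
overlay('top',t,pol,180,180,80,60,10,'pics/o3.png'); overlay('scene',s,pol,270,230,90,70,8,'pics/o4.png')
E
```

```text
0.1
0 (array([0.53772512, 0.22851561, 0.01053426]), np.float64(0.27338509062433974)) (array([0.53616521, 0.22475099, 0.01801768]), np.float64(0.08258991998960874))
0.01 (array([0.53607193, 0.22686204, 0.01057228]), np.float64(0.2768354426573163)) (array([0.541077  , 0.22737907, 0.01350523]), np.float64(0.07077499025705056))
0.02 (array([0.53442483, 0.22522466, 0.01029912]), np.float64(0.2931447340321449)) (array([0.5313556 , 0.23305775, 0.02705198]), np.float64(0.3970615664217697))
small (array([ 0.5285076 ,  0.18647973, -0.00835203]), np.float64(0.06828750359516073))
```

View pics/o3.png

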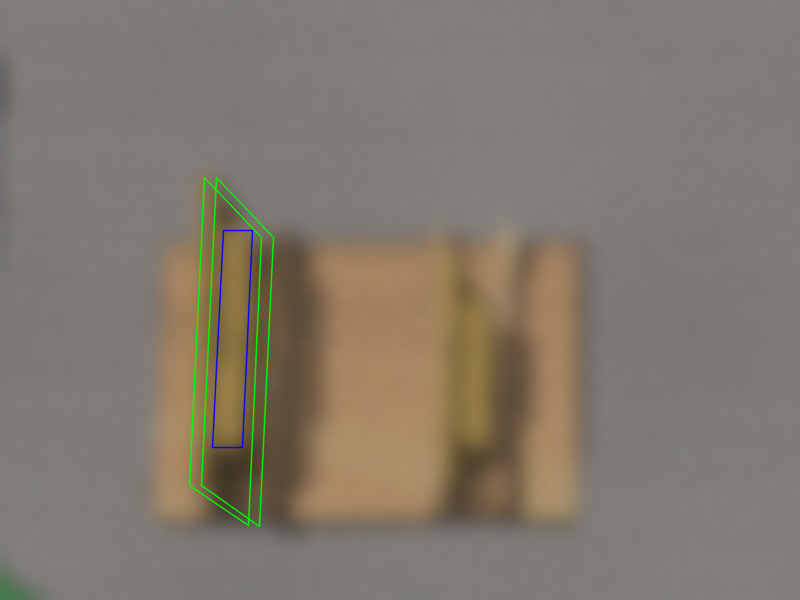

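View pics/o4.png

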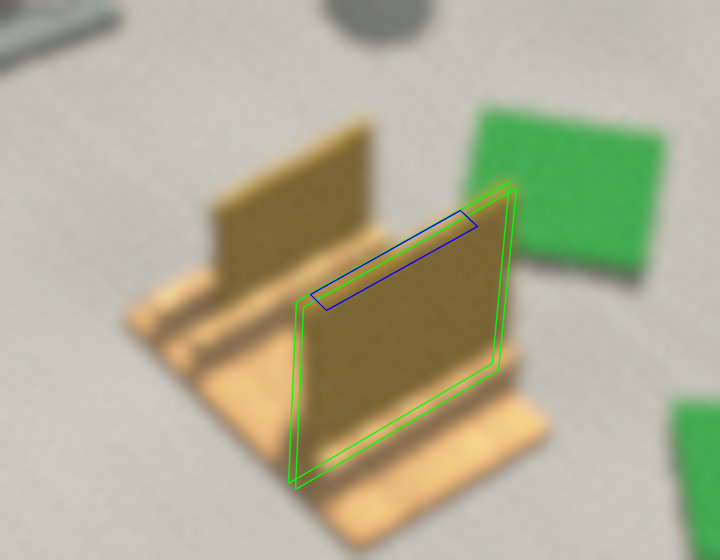

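```bash
cat >> h.py <<'E'
from scipy.spatial.transform import Rotation as Ro
def RT(q): return Ro.from_quat([q[1],q[2],q[3],q[0]])
def st():
    s=manip.state(); R=RT(s['tool_rot']).as_matrix()
    print('t',s['time'],'pos',s['tool_pos'].round(4),'y',R[:,1].round(3),'z',R[:,2].round(3),'q',s['joint_pos'].round(3),'F',s['contact_force'].round(1),'w',round(s['gripper_width'],3)); return s,R
E
python3 -c "
from h import *
st()"
python3 -m jog '{"offset":[[0,0,1],[0,0.5,0.8],[0,1,0],[0,1,0],[0.5,1,0],[0.5,1,0],[0.5,1,0],[0.5,1,0],[0.5,1,0],[0.5,1,0],[0.5,1,0],[0.5,1,0]],"angular":[[0,0,0],[0,0,0],[0,0,0],[0,0,0],[0,0,0],[0,0,0],[0,0,0],[0,0,0],[0,0,0],[0,0,0],[0,0,0],[0,0,0]],"jaw":[40,40,40,40,40,40,40,40,40,40,40,40]}'
python3 -c "
from h import *
st()"
```

```text
t 0.1 pos [ 0.2431 -0.5751  0.2053] y [-0.001  0.002 -1.   ] z [ 0.389 -0.921 -0.002] q [-1.29   0.053  1.614 -0.     1.476 -0.119] F [0.3 0.3 0.4] w 0.997
time: 1.3
tool_pos: [0.4224, -0.0908, 0.2962]
tool_rot: [-0.14, 0.14, -0.693, 0.693]
contact_force: [1.7, -0.0, 0.4]
gripper_width: 0.469
t 1.3 pos [ 0.4224 -0.0908  0.2962] y [ 0. -0. -1.] z [ 0.389 -0.921  0.   ] q [-0.384 -0.466  1.911 -0.     1.696  0.787] F [ 1.7 -0.   0.4] w 0.469
```

```bash
python3 -m jog '{"offset":[[0,0,0],[0,0,0]],"angular":[[1,0,0],[1,0,0]],"jaw":[40,40]}' >/dev/null
python3 -c "
from h import *
st()"
```

```text
t 1.5 pos [ 0.4231 -0.0883  0.2967] y [-0.001  0.211 -0.977] z [ 0.399 -0.896 -0.194] q [-0.512 -0.416  1.886  0.189  1.775  0.677] F [-0.5 -1.1  0.1] w 0.469
```

```bash
cat > fk.py <<'E'
from h import *
S=[([-1.29,0.0534,1.6143,0,1.476,-.119],[.2431,-.5751,.2053],None),
([-0.384,-0.466,1.911,0,1.696,.787],[.4224,-.0908,.2962],None),
([-0.512,-0.416,1.886,0.189,1.775,0.677],[.4231,-.0883,.2967],None)]
def Rz(a): return Ro.from_euler('z',a).as_matrix()
def Ry(a): return Ro.from_euler('y',a).as_matrix()
C=None
def rot(q): return Rz(q[0])@Ry(q[1]+q[2])@Rz(q[3])@Ry(q[4])@Rz(q[5])
def fkp(q,g):
    r0,h,L1,e,L2,L3=g
    return Rz(q[0])@(np.array([r0,0,h])+Ry(q[1])@[0,0,L1]+Ry(q[1]+q[2])@[e,0,L2]+Ry(q[1]+q[2])@Rz(q[3])@Ry(q[4])@[0,0,L3])
if __name__=='__main__':
    q=S[2][0]; print(rot(q)); print(rot(S[0][0]))
    f=lambda g:np.concatenate([fkp(q,g)-p for q,p,_ in S]+[1e-3*(np.array(g)-[0,.2,.4,0,.4,.2])])
    o=least_squares(f,[0,.2,.4,0,.4,.2]); print(o.x,f(o.x)[:9].round(4))
E
python3 fk.py
```

```text
[[-0.39905034  0.91692798 -0.00138363]
 [ 0.89600702  0.39026509  0.2118126 ]
 [ 0.19475688  0.08328415 -0.97730932]]
[[-3.89230128e-01  9.21140362e-01 -5.83989249e-04]
 [ 9.21138171e-01  3.89230486e-01  2.02481082e-03]
 [ 2.09244140e-03  2.50182588e-04 -9.99997780e-01]]
[ 0.94197486 -3.89365108 -3.05718389 -7.79826803 -0.91577232  0.6982614 ] [-0.0712 -0.021   0.0002 -0.0246 -0.0699  0.0024 -0.0043  0.0003 -0.0027]
```

```bash
python3 - <<'E'
s=open('fk.py').read()
i=s.index('def fkp');j=s.index("if __name__")
s=s[:i]+'''def fkp(q,g):
    r0,d,h,L1,L2,L3=g
    return Rz(q[0])@(np.array([r0,d,h])+Ry(q[1])@[0,0,L1]+Ry(q[1]+q[2])@[0,0,L2]+Ry(q[1]+q[2])@Rz(q[3])@Ry(q[4])@[0,0,L3])
'''+s[j:].replace('[0,.2,.4,0,.4,.2]','[0,.074,.2,.4,.4,.2]')
open('fk.py','w').write(s)
E
python3 fk.py
```

```text
[[-0.39905034  0.91692798 -0.00138363]
 [ 0.89600702  0.39026509  0.2118126 ]
 [ 0.19475688  0.08328415 -0.97730932]]
[[-3.89230128e-01  9.21140362e-01 -5.83989249e-04]
 [ 9.21138171e-01  3.89230486e-01  2.02481082e-03]
 [ 2.09244140e-03  2.50182588e-04 -9.99997780e-01]]
[0.01163088 0.07408676 0.18452294 0.38461981 0.59118895 0.30609182] [-0.0001 -0.      0.     -0.0001  0.0001  0.      0.0002  0.     -0.    ]
```

```bash
python3 -m jog '{"offset":[[0.2,0.5,0],[0.3,0.8,0],[0.3,0.9,0],[0.3,0.9,0],[0.3,0.9,0],[0.3,0.9,0],[0.3,0.9,0],[0.2,0.8,0],[0,0.4,0],[0,0,-0.5]],"angular":[[-1,0,0],[-1,0,0],[0,0,-0.7],[0,0,-0.7],[0,0,-0.7],[0,0,-0.7],[0,0,-0.7],[0,0,-0.2],[0,0,0],[0,0,0]],"jaw":[40,40,40,40,40,40,40,40,40,40]}' >/dev/null
python3 -c "
from h import *
st()"
```

```text
t 2.5 pos [0.5335 0.2604 0.2744] y [ 0.006  0.003 -1.   ] z [ 0.016 -1.    -0.003] q [ 3.280e-01 -5.700e-02  1.610e+00  1.000e-03  1.582e+00  1.883e+00] F [ 0.4 -0.3 -0.7] w 0.472
```

```bash
python3 -m jog '{"offset":[[0.05,0.1,-0.8],[0,0,-0.8],[0,0,-0.8],[0,0,-0.6],[0,0,-0.4],[0,0,0]],"angular":[[0,0,0],[0,0,0],[0,0,0],[0,0,0],[0,0,0],[0,0,0]],"jaw":[40,40,40,40,40,40]}' >/dev/null
python3 -c "
from h import *
st()
for n in ('top','scene'): cv2.imwrite(f'pics/{n}1.png',manip.grab_frame(n))
crop(cv2.imread('pics/scene1.png'),270,200,90,100,6,'pics/s1c.png')
crop(cv2.imread('pics/top1.png'),170,170,90,80,7,'pics/t1c.png')
"
```

```text
t 3.1 pos [0.5314 0.2609 0.0965] y [-0.008 -0.003 -1.   ] z [ 0.012 -1.     0.003] q [0.331 0.073 1.781 0.    1.296 1.889] F [-0.8 -1.   0.1] w 0.468
```

View pics/s1c.png

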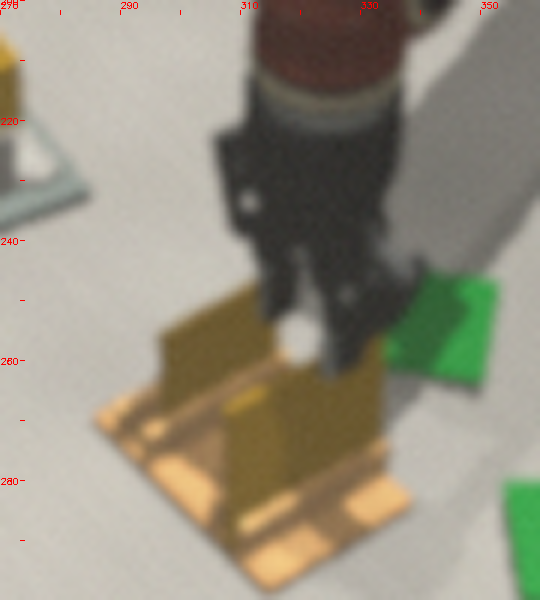

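View pics/t1c.png

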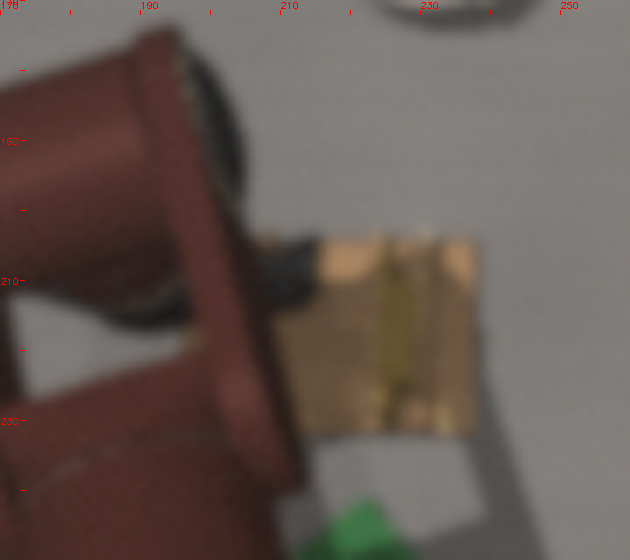

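```bash
python3 -m jog '{"offset":[[0.08,0.08,0.12],[0,0,0],[0,0,0]],"angular":[[0,0,0],[0,0,0],[0,0,0]],"jaw":[40,40,30]}' 

```

```text
time: 3.5
tool_pos: [0.54, 0.2666, 0.1096]
tool_rot: [0.006, -0.003, 0.707, -0.707]
contact_force: [0.5, -0.1, 0.4]
gripper_width: 0.352
```

```bash
python3 -m jog '{"offset":[[-0.04,0,-0.1],[0,0,0]],"angular":[[0,0,0],[0,0,0]],"jaw":[30,30]}' ; python3 -c "
from h import *
st()"
```

```text
time: 3.7
tool_pos: [0.5359, 0.2659, 0.1016]
tool_rot: [-0.004, 0.005, -0.707, 0.707]
contact_force: [-0.6, -0.8, -0.7]
gripper_width: 0.352
t 3.7 pos [0.5359 0.2659 0.1016] y [-0.001 -0.    -1.   ] z [ 0.012 -1.     0.   ] q [0.336 0.077 1.768 0.    1.298 1.895] F [-0.6 -0.8 -0.7] w 0.352
```

Positioned at z ≈ 0.102 (12 mm overlap). Now I'll close.

```bash
python3 -m jog '{"offset":[[0,0,0],[0,0,0],[0,0,0],[0,0,0],[0,0,0]],"angular":[[0,0,0],[0,0,0],[0,0,0],[0,0,0],[0,0,0]],"jaw":[15,0,0,0,0]}' ; python3 -c "
from h import *
st()"
```

```text
time: 4.2
tool_pos: [0.5367, 0.2661, 0.1025]
tool_rot: [0.004, -0.004, 0.707, -0.707]
contact_force: [0.0, -0.2, 0.4]
gripper_width: 0.002
t 4.2 pos [0.5367 0.2661 0.1025] y [ 0.  0. -1.] z [ 0.012 -1.    -0.   ] q [0.336 0.077 1.766 0.    1.298 1.895] F [ 0.  -0.2  0.4] w 0.002
```

```bash
python3 -c "
from h import *
for n in ('scene',): cv2.imwrite(f'pics/{n}2.png',manip.grab_frame(n))
crop(cv2.imread('pics/scene2.png'),270,200,90,100,6,'pics/s2c.png')
"
```

```text
(no output)
```

View pics/s2c.png

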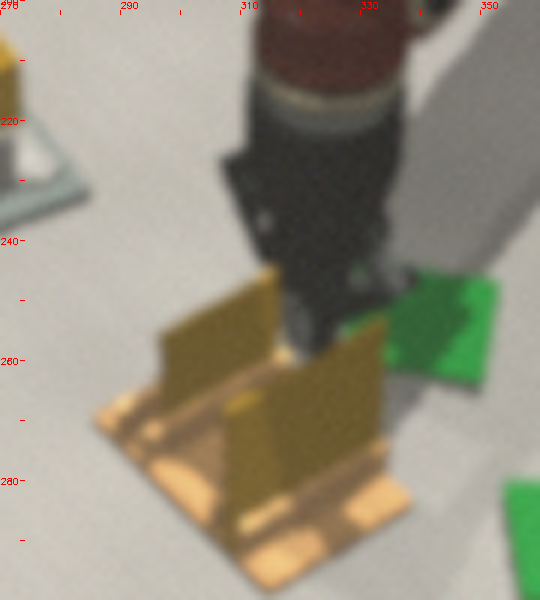

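```bash
python3 - <<'E'
from h import *
s=cv2.imread('pics/scene2.png')
print(proj('scene',[(.5367,.2661,.1025),(.5367,.2661,.114),(.5367,.2661,.12)]))
h=.002
Es=[((.052,h,.114),(-.052,h,.114)),((.052,h,.05),(.052,h,.114)),((-.052,h,.05),(-.052,h,.114))]
print(refine('scene',s,Es[:1]+Es[1:],(.53,.268,0),span=2))
G=(0,255,0)
for y,c in((.265,G),(.272,(255,0,0))):
  pass
pol=[(T((.536,y,0),[(.052,h,.114),(-.052,h,.114),(-.052,h,.01),(.052,h,.01)]),c) for y,c in((.265,G),(.272,(255,0,0)))]
pol+=[([(.5477,.2661,.1025),(.5257,.2661,.1025),(.5257,.2661,.14),(.5477,.2661,.14)],(0,0,255))]
overlay('scene',s,pol,270,200,90,100,6,'pics/o5.png')
E
```

```text
[[320.38368952 262.91157646]
 [320.56896942 260.29516589]
 [320.6663848  258.91952475]]
(array([ 0.53244493,  0.26063655, -0.02298898]), np.float64(0.1942441665316244))
```

View pics/o5.png

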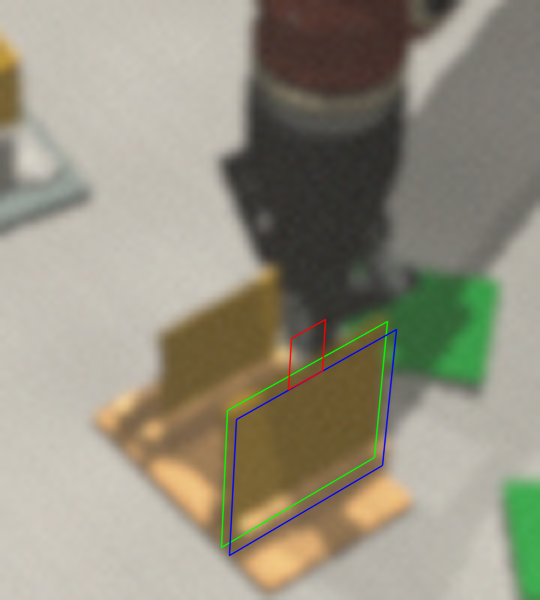

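```bash
python3 - <<'E'
from h import *
s=cv2.imread('pics/scene2.png'); s=np.clip((s/255.)**.5*255,0,255).astype(np.uint8)
crop(s,300,230,45,45,13,'pics/s2d.png')
E
```

```text
(no output)
```

View pics/s2d.png

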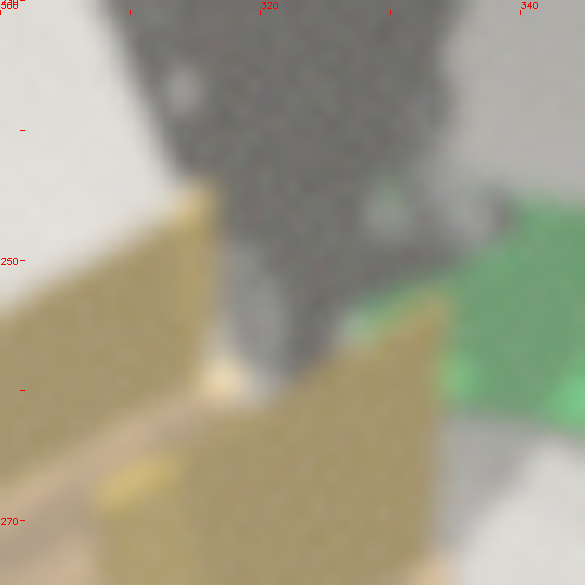

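```bash
python3 -m jog '{"offset":[[0,0,0.4],[0,0,0.8],[0,0,0.3],[0,0,0]],"angular":[[0,0,0],[0,0,0],[0,0,0],[0,0,0]],"jaw":[0,0,0,0]}' >/dev/null; python3 -c "
from h import *
s,R=st()
for n in ('top','scene'): cv2.imwrite(f'pics/{n}3.png',manip.grab_frame(n))
g=cv2.imread('pics/scene3.png'); g=np.clip((g/255.)**.5*255,0,255).astype(np.uint8)
print(proj('scene',s['tool_pos']))
crop(g,295,210,60,80,9,'pics/s3.png')
crop(cv2.imread('pics/top3.png'),170,170,90,80,8,'pics/t3.png')
"
```

```text
t 4.65 pos [0.5387 0.2668 0.1812] y [ 0.007  0.002 -1.   ] z [ 0.012 -1.    -0.002] q [ 0.336  0.008  1.701 -0.     1.426  1.895] F [-0.2 -0.8 -0.5] w -0.003
[[321.31095047 244.89400175]]
```

View pics/s3.png

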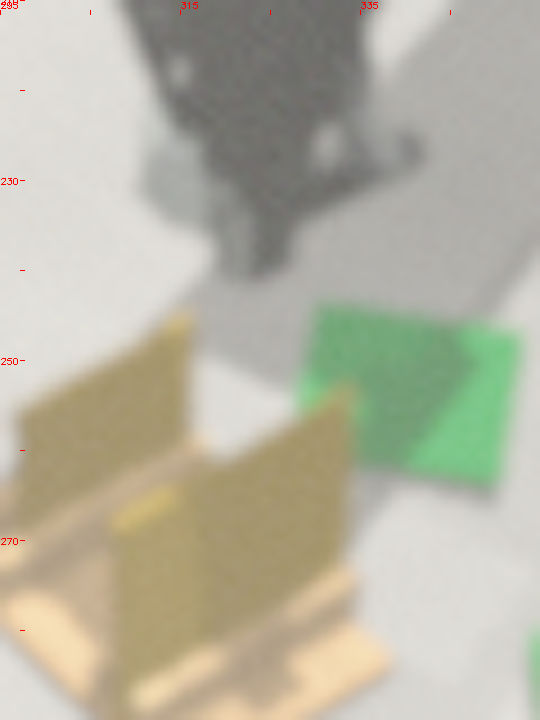

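View pics/t3.png

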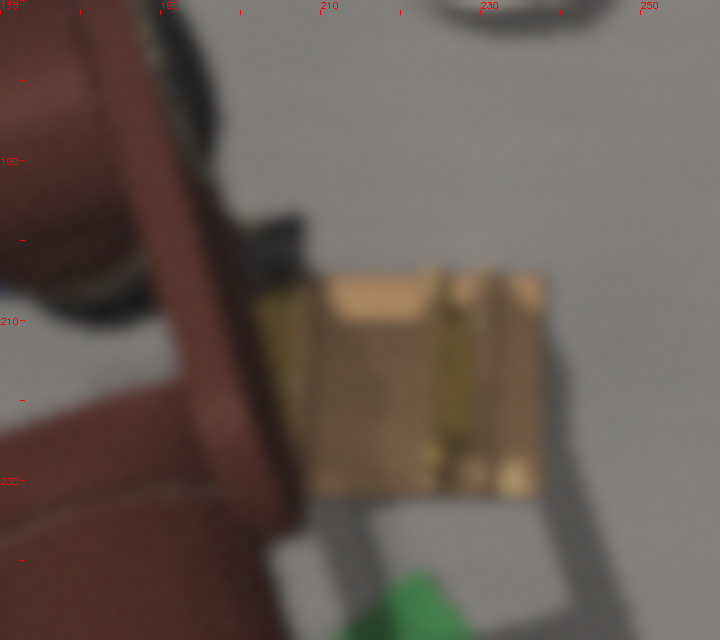

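```bash
python3 - <<'E'
from h import *
s=cv2.imread('pics/scene0.png'); g=np.clip((s/255.)**.5*255,0,255).astype(np.uint8)
crop(g,215,50,60,55,9,'pics/s0g.png')
z=np.array([.389,-.921,0])
c=np.array([.2431,-.5751,.2053])
for dz in(0,.013): print(dz,proj('scene',[c+[0,0,dz],c+[0,0,dz]+z*.0425,c+[0,0,dz]-z*.0425]))
E
```

```text
0 [[247.40552902  98.0038288 ]
 [239.11058643  95.60857792]
 [255.83916375 100.43912848]]
0.013 [[247.25567353  95.2017981 ]
 [238.92812402  92.81990824]
 [255.72303801  97.62367858]]
```

View pics/s0g.png

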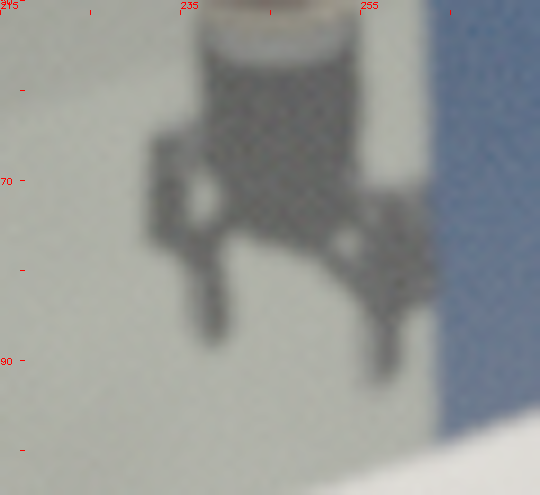

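```bash
python3 -m jog '{"offset":[[0,0,0],[0,0,0],[0,0,-0.6],[0,0,-0.6],[0,0,-0.4],[0,0,-0.2],[0,0,0]],"angular":[[0,0,0],[0,0,0],[0,0,0],[0,0,0],[0,0,0],[0,0,0],[0,0,0]],"jaw":[40,40,40,40,40,40,40]}' >/dev/null; python3 -c "
from h import *
s,R=st()
cv2.imwrite(f'pics/scene4.png',manip.grab_frame('scene')); st()
g=cv2.imread('pics/scene4.png'); g=np.clip((g/255.)**.5*255,0,255).astype(np.uint8)
crop(g,295,220,60,60,10,'pics/s4.png')
"
```

```text
t 5.45 pos [0.535  0.2655 0.0847] y [-0.004 -0.002 -1.   ] z [ 0.012 -1.     0.002] q [ 0.336  0.095  1.779 -0.     1.272  1.895] F [-0.3  0.9  0.5] w 0.465
t 5.5 pos [0.5362 0.2659 0.0866] y [-0.002 -0.001 -1.   ] z [ 0.012 -1.     0.001] q [0.336 0.094 1.777 0.    1.273 1.895] F [0.1 1.3 0.6] w 0.471
```

View pics/s4.png

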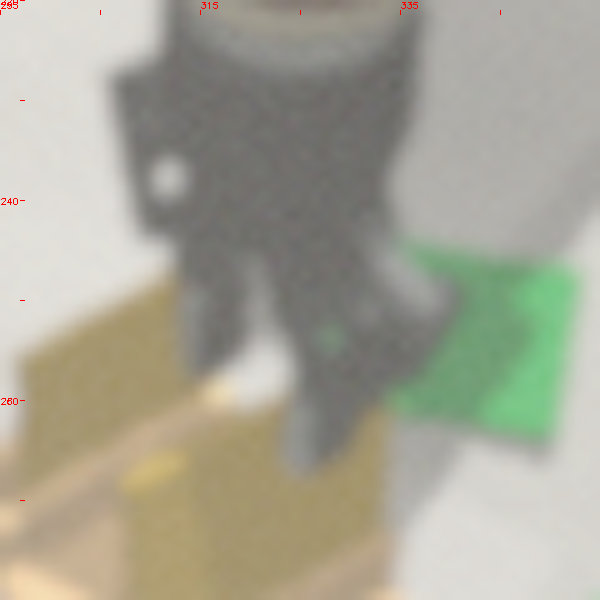

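```bash
python3 - <<'E'
from h import *
for y,o in((.2859,(325.3,266.8)),(.2459,(315.8,257.8)),(.292,(325.3,266.8)),(.24,(315.8,257.8))):
    for z in(.09,.1,.11,.12): print(y,z,proj('scene',(.536,y,z)).round(1),o)
E
```

```text
0.2859 0.09 [[324.6 269.5]] (325.3, 266.8)
0.2859 0.1 [[324.7 267.3]] (325.3, 266.8)
0.2859 0.11 [[324.9 265. ]] (325.3, 266.8)
0.2859 0.12 [[325.1 262.7]] (325.3, 266.8)
0.2459 0.09 [[316.2 261.7]] (315.8, 257.8)
0.2459 0.1 [[316.3 259.5]] (315.8, 257.8)
0.2459 0.11 [[316.4 257.2]] (315.8, 257.8)
0.2459 0.12 [[316.6 254.9]] (315.8, 257.8)
0.292 0.09 [[325.9 270.7]] (325.3, 266.8)
0.292 0.1 [[326.1 268.5]] (325.3, 266.8)
0.292 0.11 [[326.2 266.2]] (325.3, 266.8)
0.292 0.12 [[326.4 263.9]] (325.3, 266.8)
0.24 0.09 [[314.9 260.6]] (315.8, 257.8)
0.24 0.1 [[315.1 258.3]] (315.8, 257.8)
0.24 0.11 [[315.2 256.1]] (315.8, 257.8)
0.24 0.12 [[315.3 253.8]] (315.8, 257.8)
```

```bash
python3 -m jog '{"offset":[[0,0.02,0.04],[0,0,0],[0,0,0],[0,0,0],[0,0,0],[0,0,0]],"angular":[[0,0,0],[0,0,0],[0,0,0],[0,0,0],[0,0,0],[0,0,0]],"jaw":[40,15,0,0,0,0]}' ; python3 -c "
from h import *
st()"
```

```text
time: 6.1
tool_pos: [0.5367, 0.2671, 0.0895]
tool_rot: [0.004, -0.004, 0.707, -0.707]
contact_force: [-0.6, -0.4, 0.6]
gripper_width: -0.0
t 6.1 pos [0.5367 0.2671 0.0895] y [ 0.  0. -1.] z [ 0.012 -1.    -0.   ] q [0.338 0.092 1.774 0.    1.276 1.896] F [-0.6 -0.4  0.6] w -0.0
```

```bash
python3 -c "
from h import *
cv2.imwrite(f'pics/scene5.png',manip.grab_frame('scene')); st()
g=cv2.imread('pics/scene5.png'); g=np.clip((g/255.)**.5*255,0,255).astype(np.uint8)
crop(g,295,220,60,60,10,'pics/s5.png')
"
```

```text
t 6.15 pos [0.5366 0.267  0.0894] y [-0.  0. -1.] z [ 0.012 -1.    -0.   ] q [0.338 0.092 1.774 0.    1.276 1.896] F [ 1.2 -0.2 -1. ] w 0.003
```

View pics/s5.png

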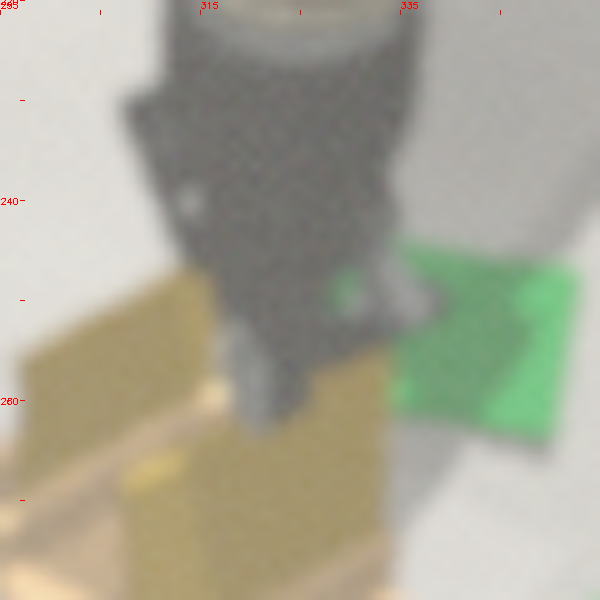

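```bash
python3 -m jog '{"offset":[[0,0,0.3],[0,0,0],[0,0,-0.3],[0,0,-0.24],[0,0,0],[0,0,0],[0,0,0],[0,0,0],[0,0,0]],"angular":[[0,0,0],[0,0,0],[0,0,0],[0,0,0],[0,0,0],[0,0,0],[0,0,0],[0,0,0],[0,0,0]],"jaw":[40,40,40,40,20,10,0,0,0]}' ; python3 -c "
from h import *
st()
cv2.imwrite(f'pics/scene6.png',manip.grab_frame('scene')); st()
g=cv2.imread('pics/scene6.png'); g=np.clip((g/255.)**.5*255,0,255).astype(np.uint8)
crop(g,295,220,60,60,10,'pics/s6.png')
"
```

```text
time: 7.05
tool_pos: [0.5366, 0.2674, 0.0775]
tool_rot: [0.004, -0.004, 0.707, -0.707]
contact_force: [-0.4, 1.6, -1.2]
gripper_width: 0.023
t 7.05 pos [0.5366 0.2674 0.0775] y [ 0.     0.001 -1.   ] z [ 0.012 -1.    -0.001] q [3.380e-01 1.050e-01 1.781e+00 1.000e-03 1.255e+00 1.896e+00] F [-0.4  1.6 -1.2] w 0.023
t 7.1 pos [0.5366 0.2674 0.0775] y [ 0.     0.001 -1.   ] z [ 0.012 -1.    -0.001] q [3.380e-01 1.050e-01 1.781e+00 1.000e-03 1.255e+00 1.896e+00] F [ 0.   2.2 -1.1] w 0.022
```

View pics/s6.png

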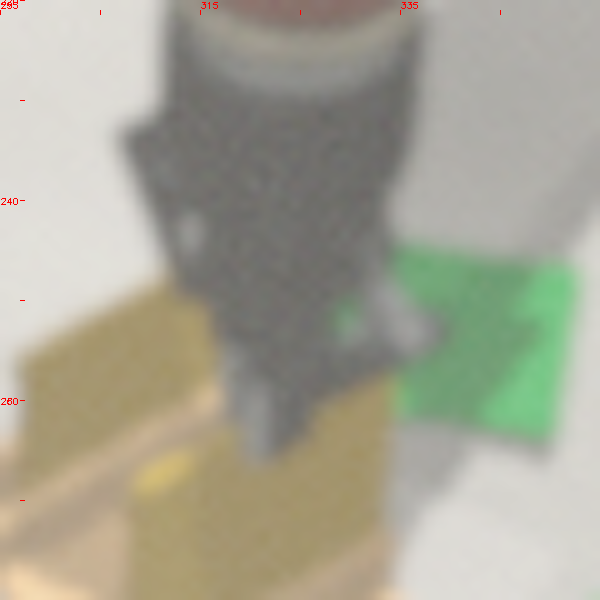

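```bash
python3 -m jog '{"offset":[[0,0.06,0],[0,0.0,0],[0,0,-0.1],[0,0,0],[0,0,0],[0,0,0],[0,0,0]],"angular":[[0,0,0],[0,0,0],[0,0,0],[0,0,0],[0,0,0],[0,0,0],[0,0,0]],"jaw":[30,30,30,15,0,0,0]}' ; python3 -c "
from h import *
st()"
```

```text
time: 7.8
tool_pos: [0.5364, 0.2685, 0.072]
tool_rot: [-0.004, 0.005, -0.706, 0.708]
contact_force: [-0.3, -5.3, 1.3]
gripper_width: 0.14
t 7.8 pos [0.5364 0.2685 0.072 ] y [-0.001 -0.003 -1.   ] z [ 0.012 -1.     0.003] q [ 0.342  0.114  1.782 -0.003  1.248  1.901] F [-0.3 -5.3  1.3] w 0.14
```

```bash
python3 -m jog '{"offset":[[0,0,0],[0,0.0,0],[0,0,0.1],[0,0,0],[0,0,0],[0,0,0],[0,0,0]],"angular":[[0,0,0],[0,0,0],[0,0,0],[0,0,0],[0,0,0],[0,0,0],[0,0,0]],"jaw":[30,30,30,15,0,0,0]}' ; python3 -c "
from h import *
st()"
```

```text
time: 8.5
tool_pos: [0.5372, 0.2705, 0.0782]
tool_rot: [0.005, -0.004, 0.707, -0.707]
contact_force: [0.8, 0.0, 3.4]
gripper_width: 0.026
t 8.5 pos [0.5372 0.2705 0.0782] y [ 0.001  0.001 -1.   ] z [ 0.012 -1.    -0.001] q [0.343 0.108 1.777 0.    1.255 1.901] F [0.8 0.  3.4] w 0.026
```

```bash
python3 -m jog '{"offset":[[0,0,0.1],[0,0,0.2],[0,0,0.3],[0,0,0.4],[0,0,0.5],[0,0,0.6],[0,0,0.6],[0,0,0.5],[0,0,0]],"angular":[[0,0,0],[0,0,0],[0,0,0],[0,0,0],[0,0,0],[0,0,0],[0,0,0],[0,0,0],[0,0,0]],"jaw":[0,0,0,0,0,0,0,0,0]}' ; python3 -c "
from h import *
st()
for n in ('top','scene'): cv2.imwrite(f'pics/{n}7.png',manip.grab_frame(n))
g=cv2.imread('pics/scene7.png')
crop(g,270,170,100,120,5,'pics/s7.png')
crop(cv2.imread('pics/top7.png'),150,150,120,90,6,'pics/t7.png')
"
```

```text
time: 9.4
tool_pos: [0.539, 0.271, 0.2439]
tool_rot: [0.008, -0.001, 0.708, -0.706]
contact_force: [0.2, 0.1, -0.9]
gripper_width: 0.021
t 9.4 pos [0.539  0.271  0.2439] y [ 0.01   0.003 -1.   ] z [ 0.012 -1.    -0.003] q [ 0.342 -0.025  1.629 -0.     1.527  1.901] F [ 0.2  0.1 -0.9] w 0.021
```

View pics/s7.png

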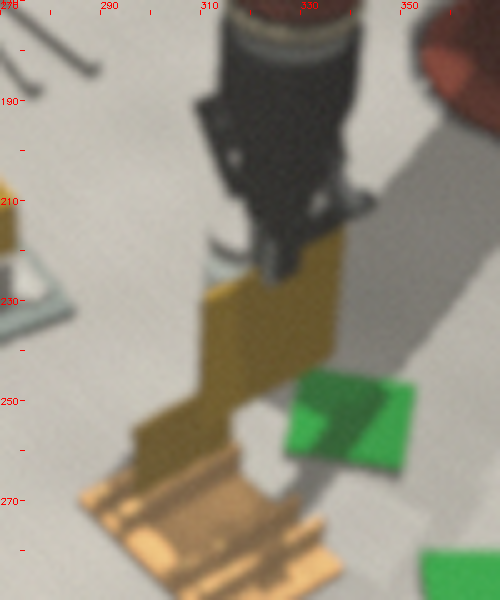

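View pics/t7.png

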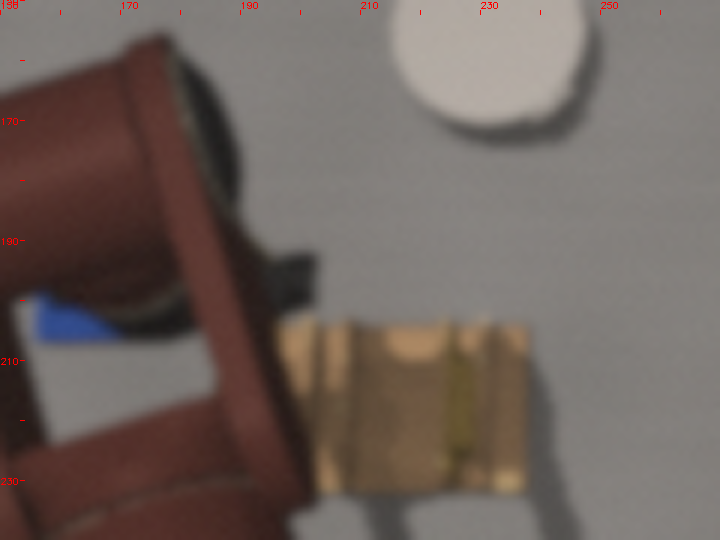

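```bash
python3 - <<'E'
from h import *
tcp=np.array([.539,.271,.2439]); 
obs=np.array([(310.4,228.8),(338.4,216.2),(336.6,241.0)])
L=.052
def C(p):
    x,z,r=p; c,s=np.cos(r),np.sin(r); y=.2712+.002
    return np.array([(x+c*a-s*b,y,z+s*a+c*b) for a,b in((L,L),(-L,L),(-L,-L),(L,-L))])
f=lambda p:(proj('scene',C(p))[:3]-obs).ravel()
o=least_squares(f,[.537,.21,0]); print(o.x,o.fun.round(1), 'lid centre below TCP',tcp[2]-o.x[1])
g=cv2.imread('pics/scene7.png')
overlay('scene',g,[(C(o.x),(0,255,0)),(C([.537,.2439-.0265,0]),(255,0,0))],270,170,100,120,5,'pics/o7.png')
E
```

```text
[0.53767335 0.2225984  0.01330227] [ 0.   0.7  0.6 -1.1 -0.6  0.4] lid centre below TCP 0.021301603816529624
```

View pics/o7.png

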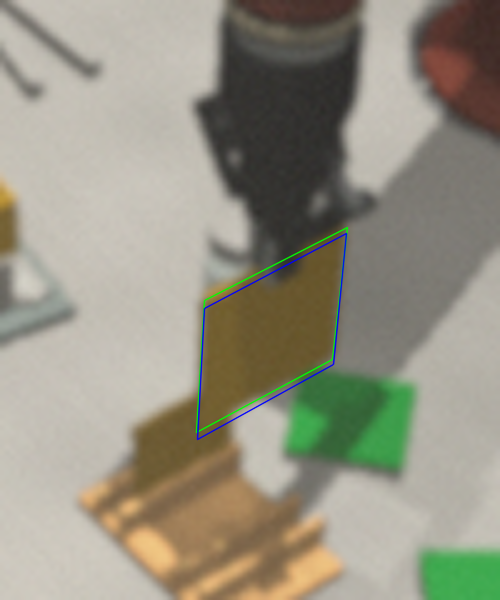

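```bash
python3 - <<'E'
s=open('fk.py').read()
i=s.index("if __name__")
s=s[:i]+'''
S+=[([3.28e-01,-5.7e-02,1.610,.001,1.582,1.883],[.5335,.2604,.2744],0),([.343,.108,1.777,0,1.255,1.901],[.5372,.2705,.0782],0),([.338,.092,1.774,0,1.276,1.896],[.5367,.2671,.0895],0),([.338,.105,1.781,.001,1.255,1.896],[.5366,.2674,.0775],0)]
_g0=np.array([0.01163088,0.07408676,0.18452294,0.38461981,0.59118895,0.30609182])
_f=lambda g:np.concatenate([fkp(q,g)-p for q,p,_ in S]+[1e-4*(np.array(g)-_g0)])
G=least_squares(_f,_g0).x
LIM=np.array([[-3.01,3.01],[-1.01,2.22],[0.06,2.58],[-1.02,4.17],[0.09,2.62],[-3.14,3.14]])
def toolR(q):
    r=rot(q); y=r[:,2]; z=-r[:,0]; return np.c_[np.cross(y,z),y,z]
def ik(p,R,q0):
    def f(q): 
        E=Ro.from_matrix(R.T@toolR(q)).as_rotvec(); return np.concatenate([(fkp(q,G)-p)*5,E])
    o=least_squares(f,q0); return o.x,np.abs(o.fun).max()
PSI=-.132; BC=np.array([.5393,-.1235,0]); XB=np.array([np.cos(PSI),np.sin(PSI),0]); YB=np.array([-np.sin(PSI),np.cos(PSI),0]); Z=np.array([0,0,1.])
def target(tau,xe,ze,c,yb=0.):
    d=-XB*np.cos(tau)-Z*np.sin(tau); n=Z*np.cos(tau)-XB*np.sin(tau)
    C=BC+XB*xe+YB*yb+Z*ze-.052*d+.002*n
    R=np.c_[np.cross(d,-n),d,-n]; return C-c*d,R,C
'''
s+='''
if __name__=='__main__':
    print(G.round(4),np.abs(_f(G)).max())
    for td in (20,25,30,35,40):
        for ze in (.061,.2):
            p,R,C=target(np.radians(td),-.053,ze,.018); q,e=ik(p,R,[-.3,.6,1.2,0,2.2,0]); print(td,ze,p.round(3),q.round(2),round(e,4),bool(((q>LIM[:,0])&(q<LIM[:,1])).all()))
'''
open('fk.py','w').write(s)
E
python3 fk.py; python3 -c "
from h import *
st()"
```

```text
[0.0025 0.074  0.216  0.3575 0.5912 0.311 ] 0.012853341507269023
20 0.061 [ 0.551 -0.125  0.087] [-0.28  1.    0.94 -0.21  2.4  -0.2 ] 0.0 True
20 0.2 [ 0.551 -0.125  0.226] [-0.28  0.86  0.91 -0.26  2.58 -0.27] 0.0 True
25 0.061 [ 0.549 -0.125  0.092] [-0.28  0.92  1.01 -0.19  2.33 -0.19] 0.0 True
25 0.2 [ 0.549 -0.125  0.231] [-0.28  0.8   0.95 -0.23  2.51 -0.25] 0.0 True
30 0.061 [ 0.546 -0.124  0.098] [-0.28  0.84  1.08 -0.17  2.26 -0.18] 0.0 True
30 0.2 [ 0.546 -0.124  0.237] [-0.28  0.73  0.99 -0.21  2.45 -0.24] 0.0 True
35 0.061 [ 0.542 -0.124  0.103] [-0.29  0.76  1.15 -0.16  2.18 -0.18] 0.0 True
35 0.2 [ 0.542 -0.124  0.242] [-0.29  0.66  1.05 -0.18  2.38 -0.22] 0.0 True
40 0.061 [ 0.539 -0.123  0.108] [-0.29  0.68  1.22 -0.14  2.11 -0.18] 0.0 True
40 0.2 [ 0.539 -0.123  0.247] [-0.29  0.58  1.1  -0.17  2.32 -0.22] 0.0 True
t 9.5 pos [0.5368 0.2701 0.238 ] y [ 0.001  0.    -1.   ] z [ 0.012 -1.    -0.   ] q [ 0.342 -0.022  1.636 -0.     1.526  1.901] F [ 0.5  0.5 -0.7] w 0.021
```

```bash
python3 -m jog '{"offset":[[0,-0.2,0.4],[0,-0.4,0.4],[0,-0.7,0.2],[0,-0.8,0],[0.1,-0.8,0],[0.1,-0.8,0],[0,-0.8,0],[0,-0.8,0],[0,-0.8,0],[0,-0.8,0],[0,-0.6,0],[0,-0.3,0]],"angular":[[0,0,0.5],[0,0,0.9],[0,0,1],[0,0,1],[0,0,1],[0,0,1],[0,0,1],[0,0,1],[0,0,1],[0,0,1],[0,0,1],[0,0,1]],"jaw":[0,0,0,0,0,0,0,0,0,0,0,0]}' ; python3 -c "
from h import *
st()"
```

```text
time: 10.7
tool_pos: [0.5453, -0.1221, 0.2843]
tool_rot: [0.4, -0.403, 0.583, -0.581]
contact_force: [0.4, 0.9, -0.6]
gripper_width: 0.026
t 10.7 pos [ 0.5453 -0.1221  0.2843] y [-0.005  0.001 -1.   ] z [ 0.935 -0.355 -0.005] q [-3.530e-01 -1.360e-01  1.668e+00 -1.000e-03  1.615e+00  1.000e-02] F [ 0.4  0.9 -0.6] w 0.026
```

```bash
python3 -m jog '{"offset":[[0,0,0],[0,0,0],[0,0,0],[0,0,0],[0,0,0],[0,0,0],[0,0,0],[0,0,0],[0,0,0],[0,0,0],[0,0,0],[0,0,0]],"angular":[[0,0,0.9],[0,0,0.9],[0.04,0.3,0.4],[0.13,0.99,0],[0.13,0.99,0],[0.13,0.99,0],[0.13,0.99,0],[0.13,0.99,0],[0.13,0.99,0],[0.09,0.69,0],[0,0,0],[0,0,0]],"jaw":[0,0,0,0,0,0,0,0,0,0,0,0]}' ; python3 -c "
from h import *
st()
from fk import *
for n in ('top','scene'): cv2.imwrite(f'pics/{n}8.png',manip.grab_frame(n))
crop(cv2.imread('pics/scene8.png'),170,90,150,120,5,'pics/s8.png')
for td in (45,35,30,25):
  p,R,C=target(np.radians(td),-.053,.075,.016); print(td,p.round(4),R[:,1].round(3),R[:,2].round(3), ik(p,R,[-.3,.6,1.2,0,2.2,0])[0].round(2))
"
```

```text
time: 11.9
tool_pos: [0.5462, -0.1198, 0.2854]
tool_rot: [0.267, -0.602, 0.687, -0.306]
contact_force: [-0.9, 0.7, -0.3]
gripper_width: 0.022
t 11.9 pos [ 0.5462 -0.1198  0.2854] y [-0.664  0.087 -0.742] z [ 0.736 -0.1   -0.67 ] q [-0.29   0.37   1.248 -0.138  2.247 -0.202] F [-0.9  0.7 -0.3] w 0.022
45 [ 0.533  -0.1227  0.1245] [-0.701  0.093 -0.707] [ 0.701 -0.093 -0.707] [-0.3   0.57  1.29 -0.13  2.05 -0.18]
35 [ 0.5408 -0.1237  0.1156] [-0.812  0.108 -0.574] [ 0.569 -0.075 -0.819] [-0.29  0.74  1.15 -0.16  2.2  -0.18]
30 [ 0.5441 -0.1241  0.1107] [-0.858  0.114 -0.5  ] [ 0.496 -0.066 -0.866] [-0.28  0.82  1.08 -0.17  2.27 -0.19]
25 [ 0.547  -0.1245  0.1056] [-0.898  0.119 -0.423] [ 0.419 -0.056 -0.906] [-0.28  0.9   1.02 -0.19  2.35 -0.2 ]
```

View pics/s8.png

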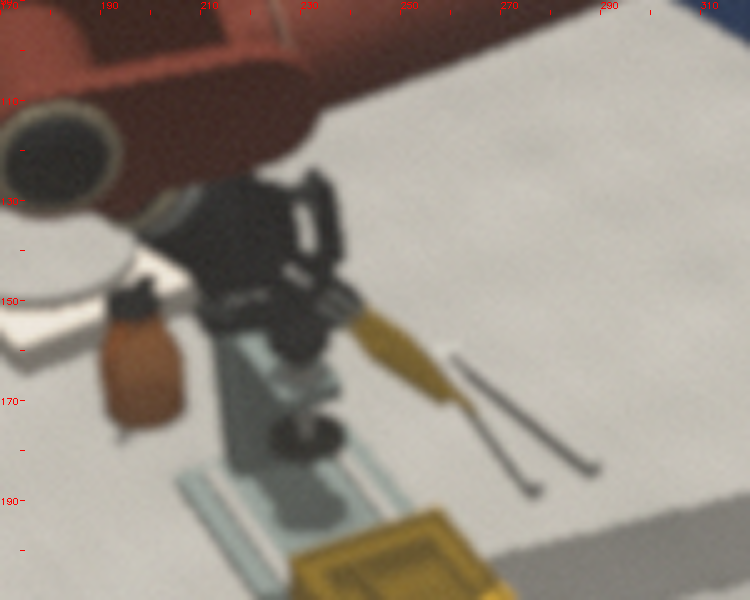

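View pics/top8.png

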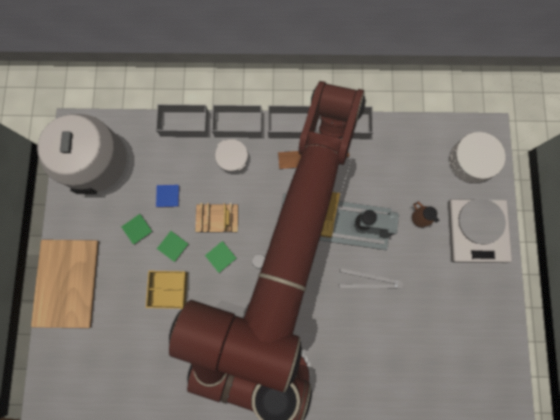

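```bash
cat >> fk.py <<'E'
def lidpolys(p,R,c):
    d=R[:,1];n=-R[:,2];x=np.cross(d,n); C=p+c*d
    f=lambda a,h:[C+a*u*d+a*v*x+h*n for u,v in((1,1),(1,-1),(-1,-1),(-1,1))]
    return [(f(.052,.002),(0,255,0)),(f(.052,-.002),(0,255,0)),(f(.037,-.012),(255,0,0))]
E
python3 - <<'E'
from fk import *
s,R=st(); g=cv2.imread('pics/scene8.png')
overlay('scene',g,lidpolys(s['tool_pos'],R,.016),220,120,80,60,9,'pics/o8.png')
E
```

```text
t 12.0 pos [ 0.5463 -0.1199  0.2876] y [-0.662  0.086 -0.745] z [ 0.738 -0.101 -0.667] q [-0.29   0.367  1.246 -0.138  2.248 -0.202] F [ 0.2  0.  -0.5] w 0.022
```

View pics/o8.png

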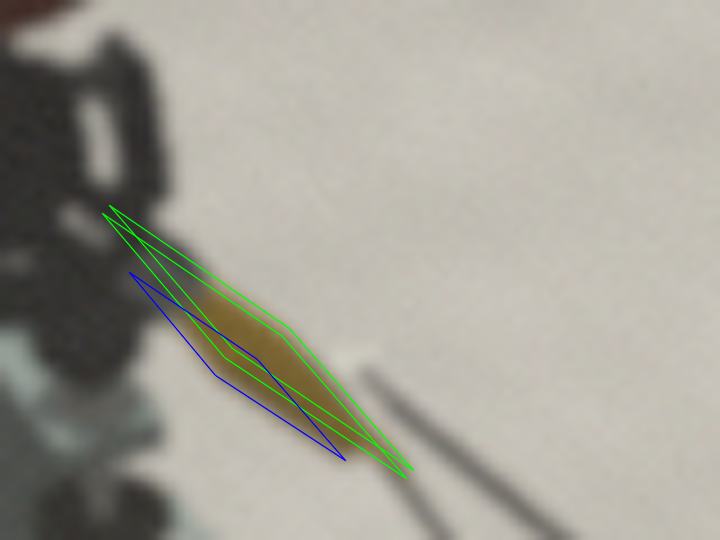

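```bash
python3 - <<'E'
from h import *
g=cv2.imread('pics/scene8.png'); crop(g,230,140,45,40,15,'pics/s8b.png')
E
```

View pics/s8b.png

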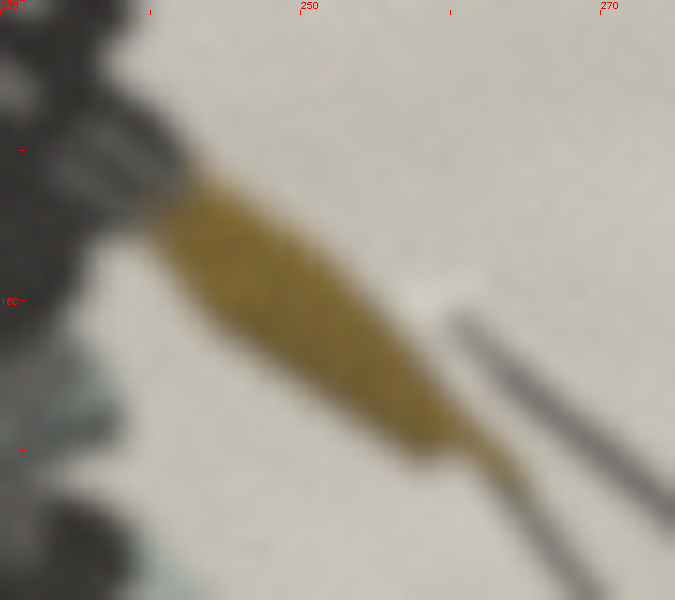

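```bash
python3 -m jog '{"offset":[[0,-0.05,-0.4],[0,-0.05,-0.6],[0,0,-0.6],[0,0,-0.5],[0,0,-0.3],[0,0,0],[0,0,0]],"angular":[[0.1,0.8,0],[0.1,0.8,0],[0.1,0.8,0],[0.1,0.8,0],[0.05,0.4,0],[0,0,0],[0,0,0]],"jaw":[0,0,0,0,0,0,0]}' ; python3 -c "
from fk import *
s,R=st()
tau=-np.arcsin(R[2,1]); print(np.degrees(tau), 'yaw',np.arctan2(R[1,1],R[0,1]))
p,R2,C=target(tau,-.053,.075,.016); print('target at this tau ze .075',p.round(4),'delta/50mm',((p-s['tool_pos'])/.05).round(2))
"
```

```text
time: 12.7
tool_pos: [0.5468, -0.125, 0.1685]
tool_rot: [0.148, -0.642, 0.732, -0.174]
contact_force: [0.3, -0.1, -0.5]
gripper_width: 0.02
t 12.7 pos [ 0.5468 -0.125   0.1685] y [-0.888  0.115 -0.445] z [ 0.44  -0.064 -0.896] q [-0.282  0.689  1.167 -0.201  2.381 -0.208] F [ 0.3 -0.1 -0.5] w 0.02
26.410151539889444 yaw 3.0133234658695693
target at this tau ze .075 [ 0.5463 -0.1244  0.107 ] delta/50mm [-0.01  0.01 -1.23]
```

```bash
python3 -m jog '{"offset":[[0,0,-0.4],[0,0,-0.4],[0,0,-0.3],[0,0,-0.1],[0,0,0],[0,0,0]],"angular":[[0,0,0],[0,0,0],[0,0,0],[0,0,0],[0,0,0],[0,0,0]],"jaw":[0,0,0,0,0,0]}' ; python3 -c "
from fk import *
s,R=st()
cv2.imwrite('pics/scene9.png',manip.grab_frame('scene'))
tau=-np.arcsin(R[2,1]); print(np.degrees(tau), 'yaw',np.arctan2(R[1,1],R[0,1]))
p,R2,C=target(tau,-.053,.061,.016); print('target ',p.round(4),'delta/50mm',((p-s['tool_pos'])/.05).round(2))
g=cv2.imread('pics/scene9.png'); crop(g,205,165,90,70,8,'pics/s9.png')
overlay('scene',g,lidpolys(s['tool_pos'],R,.016)+[(T((*BC[:2],PSI),sq(.057,.068)),(255,255,255)),(T((*BC[:2],PSI),sq(.062,.068)),(255,255,255))],205,165,90,70,8,'pics/o9.png')
"
```

```text
time: 13.3
tool_pos: [0.5468, -0.1249, 0.1076]
tool_rot: [0.148, -0.642, 0.732, -0.173]
contact_force: [1.0, 0.3, -1.1]
gripper_width: 0.025
t 13.3 pos [ 0.5468 -0.1249  0.1076] y [-0.889  0.115 -0.443] z [ 0.438 -0.063 -0.897] q [-0.282  0.758  1.175 -0.187  2.308 -0.188] F [ 1.   0.3 -1.1] w 0.025
26.29378886295181 yaw 3.013360594015874
target  [ 0.5463 -0.1244  0.0929] delta/50mm [-0.01  0.01 -0.29]
```

View pics/s9.png

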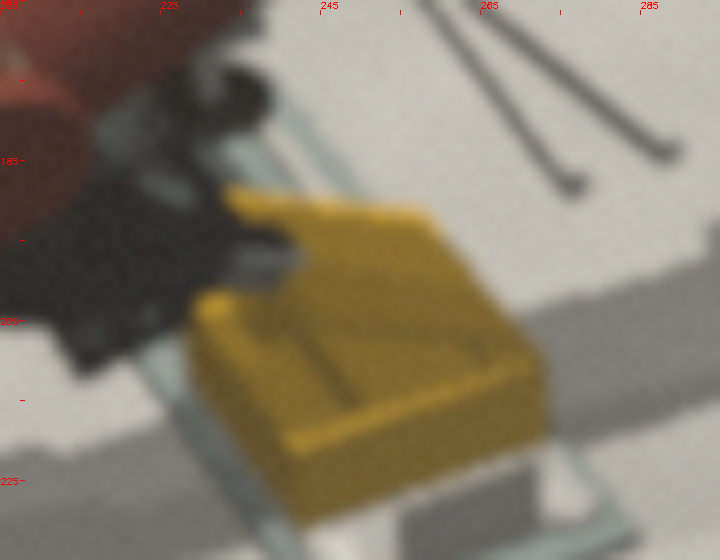

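View pics/o9.png

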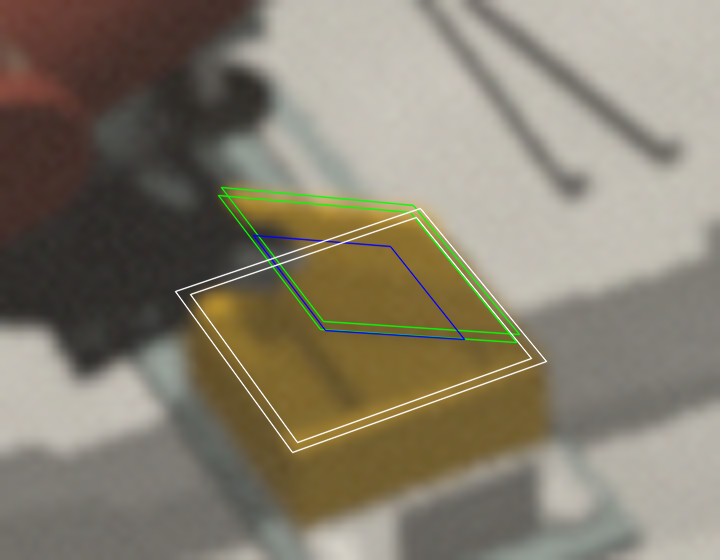

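```bash
python3 -m jog '{"offset":[[0,0,-0.15],[0,0,-0.12],[0,0,0],[0,0,0]],"angular":[[0,0,0],[0,0,0],[0,0,0],[0,0,0]],"jaw":[0,0,0,0]}' ; python3 -c "
from fk import *
s,R=st()
tau=-np.arcsin(R[2,1]); print(np.degrees(tau), 'yaw',np.arctan2(R[1,1],R[0,1]))
p,R2,C=target(tau,-.053,.061,.016); print('target ',p.round(4),'delta/50mm',((p-s['tool_pos'])/.05).round(2))
"
```

```text
time: 13.75
tool_pos: [0.5464, -0.1249, 0.0936]
tool_rot: [0.148, -0.643, 0.732, -0.173]
contact_force: [0.9, -0.3, -1.0]
gripper_width: 0.025
t 13.75 pos [ 0.5464 -0.1249  0.0936] y [-0.89   0.115 -0.442] z [ 0.438 -0.063 -0.897] q [-0.282  0.774  1.175 -0.184  2.291 -0.184] F [ 0.9 -0.3 -1. ] w 0.025
26.244828750661515 yaw 3.0132731255180762
target  [ 0.5463 -0.1244  0.0929] delta/50mm [-0.    0.01 -0.01]
```

```bash
python3 -m jog '{"offset":[[-0.05,0.01,-0.02],[-0.04,0,0],[0,0,0]],"angular":[[0,0,0],[0,0,0],[0,0,0]],"jaw":[0,0,0]}';  python3 -m jog '{"offset":[[-0.04,0.0,0],[0,0,0]],"angular":[[0,0,0],[0,0,0]],"jaw":[0,0]}'
```

```text
time: 14.05
tool_pos: [0.5425, -0.1245, 0.0935]
tool_rot: [0.148, -0.642, 0.732, -0.174]
contact_force: [0.3, 0.7, 0.4]
gripper_width: 0.022
time: 14.25
tool_pos: [0.5418, -0.1246, 0.0944]
tool_rot: [0.149, -0.642, 0.731, -0.175]
contact_force: [8.7, 0.6, 2.8]
gripper_width: 0.026
```

```bash
python3 -m jog '{"offset":[[0.06,-0.01,-0.06],[0.03,0,-0.05],[0,0,0],[0,0,0]],"angular":[[0.06,0.41,0],[0.06,0.41,0],[0,0,0],[0,0,0]],"jaw":[0,0,0,0]}'; python3 -c "
from fk import *
s,R=st()
tau=-np.arcsin(R[2,1]); print(np.degrees(tau), 'yaw',np.arctan2(R[1,1],R[0,1]))
p,R2,C=target(tau,-.056,.061,.016); print('target ',p.round(4),'delta/50mm',((p-s['tool_pos'])/.05).round(2))
cv2.imwrite('pics/scene10.png',manip.grab_frame('scene'))
g=cv2.imread('pics/scene10.png'); crop(g,205,165,90,70,8,'pics/s10.png')
"
```

```text
time: 14.65
tool_pos: [0.5449, -0.1251, 0.0873]
tool_rot: [0.12, -0.648, 0.738, -0.141]
contact_force: [1.8, -1.1, -1.3]
gripper_width: 0.021
t 14.65 pos [ 0.5449 -0.1251  0.0873] y [-0.924  0.12  -0.364] z [ 0.36  -0.052 -0.931] q [-0.281  0.831  1.143 -0.201  2.352 -0.193] F [ 1.8 -1.1 -1.3] w 0.021
21.35396874836733 yaw 3.0128417306341273
target  [ 0.5458 -0.1244  0.0876] delta/50mm [0.02 0.01 0.01]
```

View pics/s10.png

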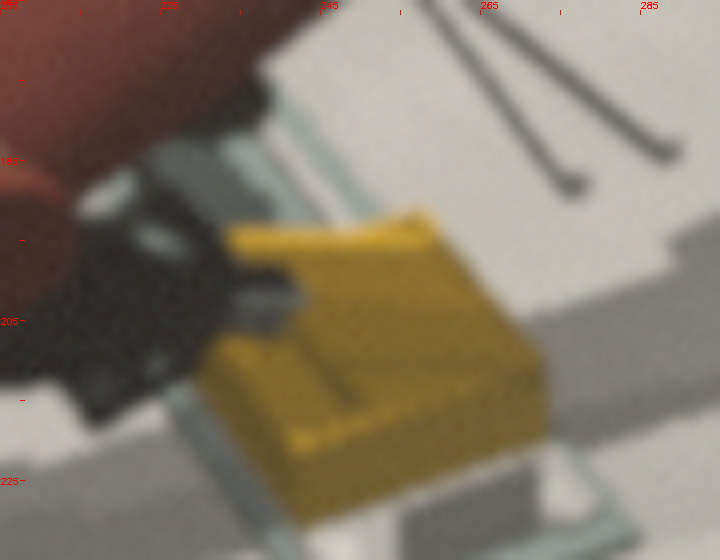

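```bash
python3 -m jog '{"offset":[[0,0,0],[0,0,0],[0,0,0]],"angular":[[0,0,0],[0,0,0],[0,0,0]],"jaw":[18,18,18]}'; python3 -c "
from fk import *
cv2.imwrite('pics/scene11.png',manip.grab_frame('scene'))
g=cv2.imread('pics/scene11.png'); crop(g,205,165,90,70,8,'pics/s11.png')
"
```

```text
time: 15.0
tool_pos: [0.5444, -0.1249, 0.0875]
tool_rot: [0.12, -0.648, 0.739, -0.14]
contact_force: [0.1, 0.2, -0.8]
gripper_width: 0.217
```

View pics/s11.png

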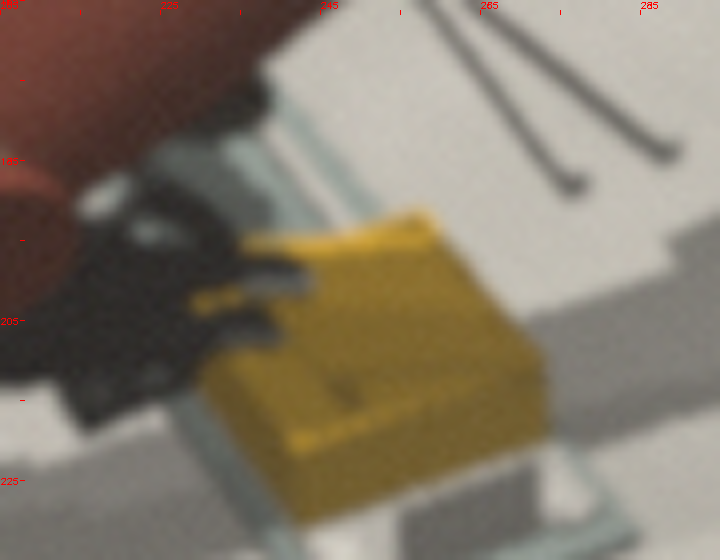

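```bash
python3 -m jog '{"offset":[[0.9,-0.12,0.33],[0.9,-0.12,0.35],[0,0,0.6],[0,0,0.6],[0,0,0]],"angular":[[0,0,0],[0,0,0],[0,0,0],[0,0,0],[0,0,0]],"jaw":[18,18,18,18,18]}'; python3 -c "
from fk import *
st()
for n in ('top','scene'): cv2.imwrite(f'pics/{n}12.png',manip.grab_frame(n))
g=cv2.imread('pics/scene12.png'); crop(g,205,165,90,70,8,'pics/s12.png')
"
```

```text
time: 15.55
tool_pos: [0.6364, -0.1373, 0.1864]
tool_rot: [0.122, -0.648, 0.738, -0.144]
contact_force: [0.6, -0.2, 0.9]
gripper_width: 0.21
t 15.55 pos [ 0.6364 -0.1373  0.1864] y [-0.921  0.119 -0.37 ] z [ 0.366 -0.054 -0.929] q [-0.267  0.936  0.795 -0.244  2.585 -0.253] F [ 0.6 -0.2  0.9] w 0.21
```

View pics/s12.png

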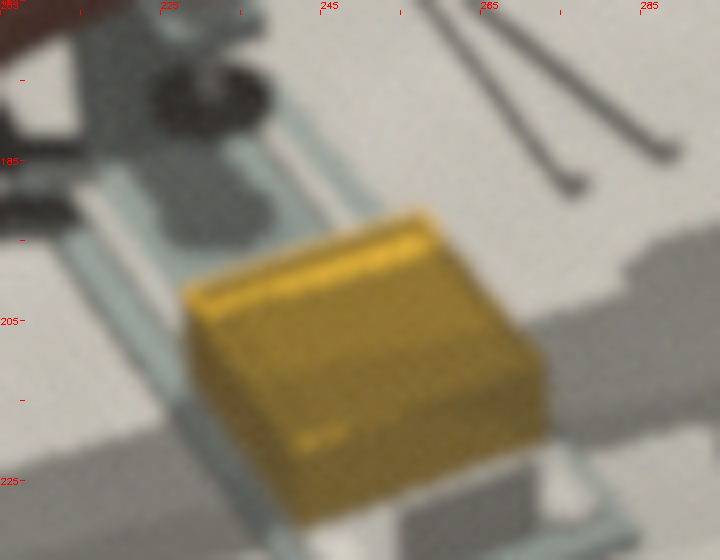

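View pics/top12.png

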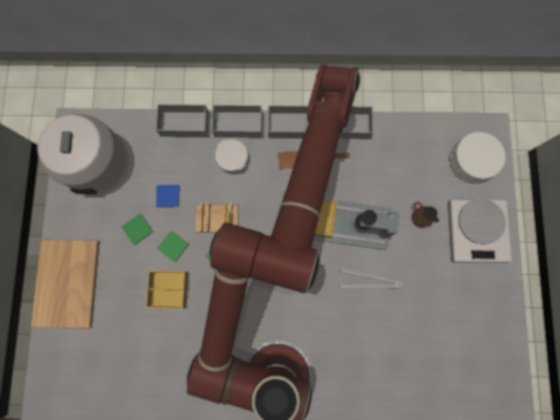

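```bash
python3 -m jog '{"offset":[[0,0,0.5],[0,0,0.5],[0,0.1,0.3],[-0.1,0.3,0],[-0.2,0.4,0],[-0.2,0.4,0],[-0.2,0.4,0],[-0.2,0.4,0],[-0.2,0.4,0],[-0.2,0.4,0],[-0.2,0.3,0],[-0.1,0.1,0]],"angular":[[-0.1,-0.7,0],[-0.13,-0.95,0],[-0.13,-0.95,0],[-0.13,-0.95,0],[-0.13,-0.95,0],[-0.13,-0.95,0],[-0.13,-0.95,0],[-0.13,-0.95,0],[-0.13,-0.95,0],[-0.13,-0.95,0],[-0.13,-0.95,0],[-0.13,-0.95,0]],"jaw":[18,18,0,0,0,0,0,0,0,0,0,0]}'; python3 -c "
from fk import *
st()
for n in ('top','scene'): cv2.imwrite(f'pics/{n}13.png',manip.grab_frame(n))
crop(cv2.imread('pics/scene13.png'),205,165,90,70,8,'pics/s13.png')
crop(cv2.imread('pics/top13.png'),250,170,120,80,6,'pics/t13.png')
"
```

```text
time: 16.85
tool_pos: [0.5531, 0.0245, 0.245]
tool_rot: [0.459, -0.47, 0.537, -0.53]
contact_force: [0.2, 0.2, 0.4]
gripper_width: -0.0
t 16.85 pos [0.5531 0.0245 0.245 ] y [-0.019 -0.004 -1.   ] z [ 0.99  -0.137 -0.018] q [-0.087 -0.124  1.721 -0.005  1.563  0.05 ] F [0.2 0.2 0.4] w -0.0
```

View pics/s13.png

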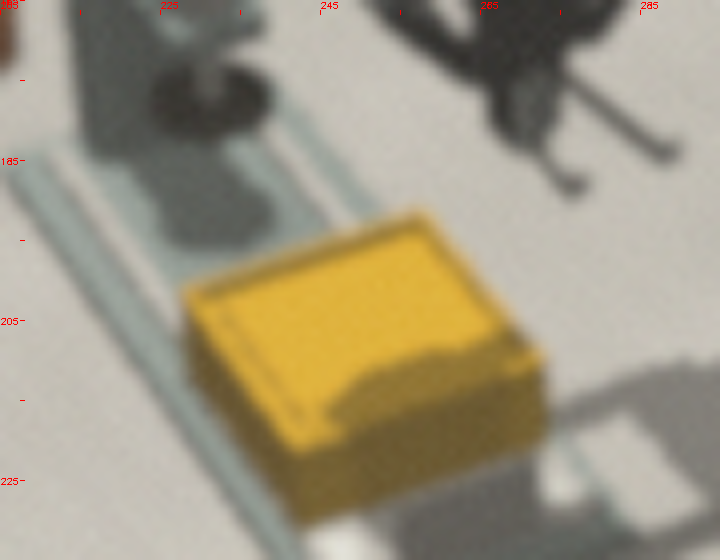

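View pics/t13.png

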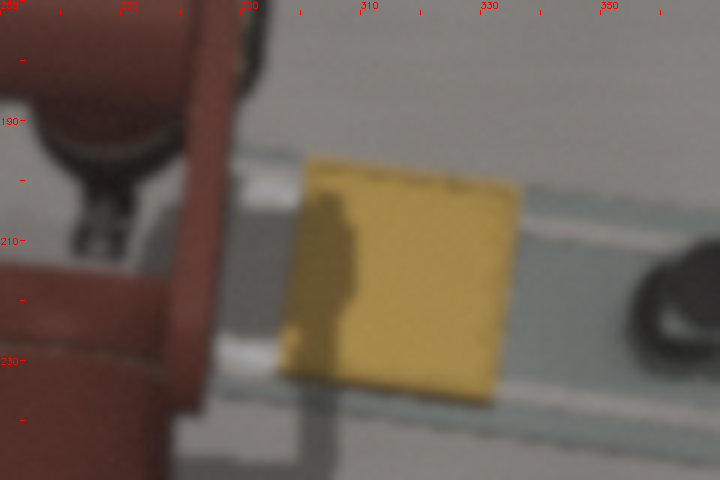

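```bash
python3 -m jog '{"offset":[[0.1,0,-0.5],[0,0,-0.8],[0,0,-0.8],[0,0,-0.8],[0,0,-0.7],[0,0,-0.5],[0,0,-0.3],[0,0,-0.1],[0,0,0]],"angular":[[0,0,0],[0,0,0],[0,0,0],[0,0,0],[0,0,0],[0,0,0],[0,0,0],[0,0,0],[0,0,0]],"jaw":[0,0,0,0,0,0,0,0,0]}'; python3 -c "
from fk import *
s,R=st(); d=s['tool_pos']-BC; print('xb',d@XB,'yb',d@YB)
for n in ('scene',): cv2.imwrite(f'pics/{n}14.png',manip.grab_frame(n))
crop(cv2.imread('pics/scene14.png'),225,175,90,70,8,'pics/s14.png')
"
```

```text
time: 17.85
tool_pos: [0.5595, 0.0229, 0.0209]
tool_rot: [0.457, -0.471, 0.538, -0.529]
contact_force: [0.7, 0.5, -0.1]
gripper_width: 0.002
t 17.85 pos [0.5595 0.0229 0.0209] y [-0.022 -0.004 -1.   ] z [ 0.99  -0.139 -0.021] q [-0.089  0.105  1.888 -0.006  1.171  0.053] F [ 0.7  0.5 -0.1] w 0.002
xb 0.0007986951710277223 yb 0.1478084271093853
```

View pics/s14.png

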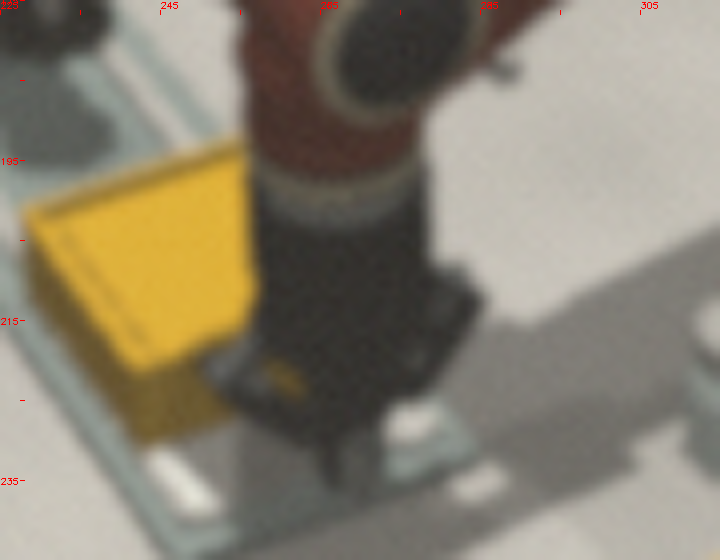

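```bash
python3 -m jog '{"offset":[[-0.03,-0.25,0],[-0.03,-0.2,0],[-0.03,-0.2,0],[-0.03,-0.25,0],[-0.04,-0.3,0],[-0.04,-0.3,0],[-0.04,-0.3,0],[-0.04,-0.3,0],[-0.04,-0.3,0],[-0.04,-0.3,0],[-0.04,-0.3,0],[-0.03,-0.2,0]],"angular":[[0,0,0],[0,0,0],[0,0,0],[0,0,0],[0,0,0],[0,0,0],[0,0,0],[0,0,0],[0,0,0],[0,0,0],[0,0,0],[0,0,0]],"jaw":[0,0,0,0,0,0,0,0,0,0,0,0]}'; python3 -c "
from fk import *
s,R=st(); d=s['tool_pos']-BC; print('xb',d@XB,'yb',d@YB)
for n in ('scene',): cv2.imwrite(f'pics/{n}15.png',manip.grab_frame(n))
crop(cv2.imread('pics/scene15.png'),200,135,100,90,7,'pics/s15.png')
"
```

```text
time: 19.1
tool_pos: [0.5377, -0.1384, 0.0212]
tool_rot: [0.457, -0.471, 0.537, -0.53]
contact_force: [1.5, 2.9, 1.4]
gripper_width: 0.002
t 19.1 pos [ 0.5377 -0.1384  0.0212] y [-0.021 -0.004 -1.   ] z [ 0.99  -0.139 -0.02 ] q [-0.38   0.092  1.901 -0.013  1.167 -0.235] F [1.5 2.9 1.4] w 0.002
xb 0.0004156742325112442 yb -0.0150035165056729
```

View pics/s15.png

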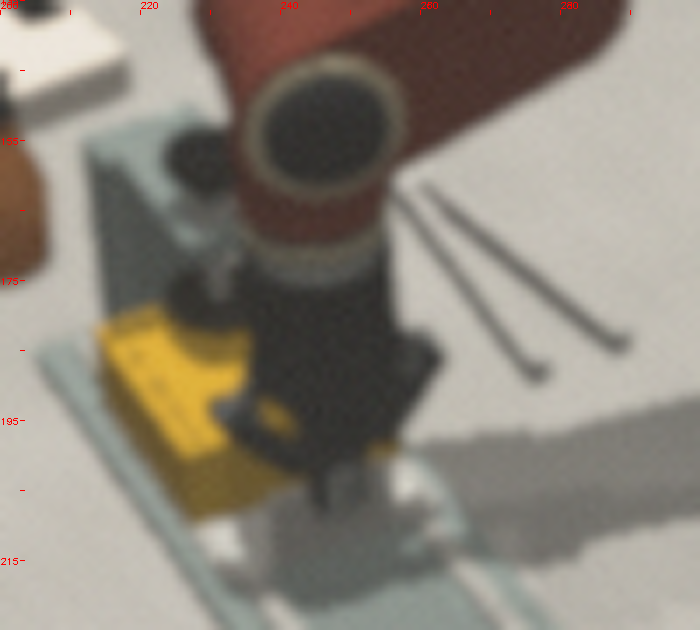

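```bash
python3 -m jog '{"offset":[[-0.02,-0.15,0],[-0.02,-0.15,0],[-0.01,-0.1,0],[0,0,0]],"angular":[[0,0,0],[0,0,0],[0,0,0],[0,0,0]],"jaw":[0,0,0,0]}' | grep -E "pos|force";  python3 -m jog '{"offset":[[-0.01,-0.08,0],[0,0,0]],"angular":[[0,0,0],[0,0,0]],"jaw":[0,0]}'| grep -E "pos|force"
```

```text
tool_pos: [0.5353, -0.1577, 0.0211]
contact_force: [-0.5, 0.2, 0.5]
tool_pos: [0.535, -0.1612, 0.0213]
contact_force: [0.1, -0.7, -0.1]
```

```bash
python3 -m jog '{"offset":[[-0.01,-0.06,0],[0,0,0]],"angular":[[0,0,0],[0,0,0]],"jaw":[0,0]}' | grep -E "pos|force";  python3 -m jog '{"offset":[[-0.01,-0.06,0],[0,0,0]],"angular":[[0,0,0],[0,0,0]],"jaw":[0,0]}'| grep -E "pos|force"
```

```text
tool_pos: [0.5346, -0.1641, 0.0213]
contact_force: [-0.3, 0.5, -0.8]
tool_pos: [0.5343, -0.1663, 0.0213]
contact_force: [0.9, 4.6, -0.9]
```

```bash
python3 -m jog '{"offset":[[-0.01,-0.06,0],[0,0,0],[0,0,0]],"angular":[[0,0,0],[0,0,0],[0,0,0]],"jaw":[0,0,0]}' | grep -E "pos|force";  python3 -m jog '{"offset":[[-0.01,-0.06,0],[0,0,0],[0,0,0]],"angular":[[0,0,0],[0,0,0],[0,0,0]],"jaw":[0,0,0]}'| grep -E "pos|force"
```

```text
tool_pos: [0.5343, -0.1663, 0.0214]
contact_force: [3.3, 13.5, 1.6]
tool_pos: [0.5343, -0.1662, 0.0214]
contact_force: [4.7, 23.4, 4.7]
```

```bash
python3 -m jog '{"offset":[[0.03,0.3,0],[0.02,0.3,0.2],[0,0,0.7],[0,0,0.9],[0,0,0.9],[0,0,0.8],[0,0,0.6],[0,0,0.2],[0,0,0]],"angular":[[0,0,0],[0,0,0],[0,0,0],[0,0,0],[0,0,0],[0,0,0],[0,0,0],[0,0,0],[0,0,0]],"jaw":[0,0,0,0,0,0,0,0,0]}'; python3 -c "
from fk import *
s,R=st()
for n in ('scene','top'): cv2.imwrite(f'pics/{n}16.png',manip.grab_frame(n))
crop(cv2.imread('pics/scene16.png'),195,130,100,90,7,'pics/s16.png')
crop(cv2.imread('pics/top16.png'),280,170,120,80,6,'pics/t16.png')
"
```

```text
time: 21.65
tool_pos: [0.5364, -0.1434, 0.2386]
tool_rot: [0.458, -0.47, 0.536, -0.531]
contact_force: [0.0, 0.2, -0.7]
gripper_width: -0.002
t 21.65 pos [ 0.5364 -0.1434  0.2386] y [-0.017 -0.006 -1.   ] z [ 0.99  -0.139 -0.016] q [-0.388 -0.12   1.728 -0.012  1.547 -0.249] F [ 0.   0.2 -0.7] w -0.002
```

View pics/s16.png

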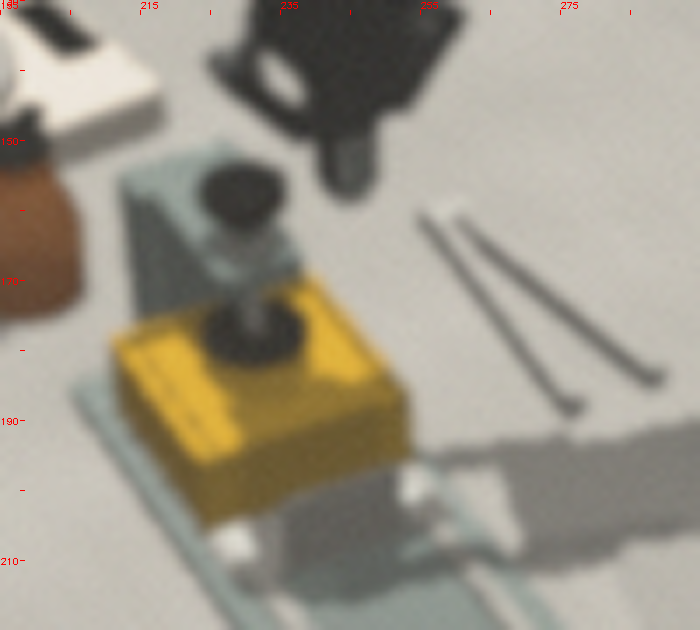

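View pics/t16.png

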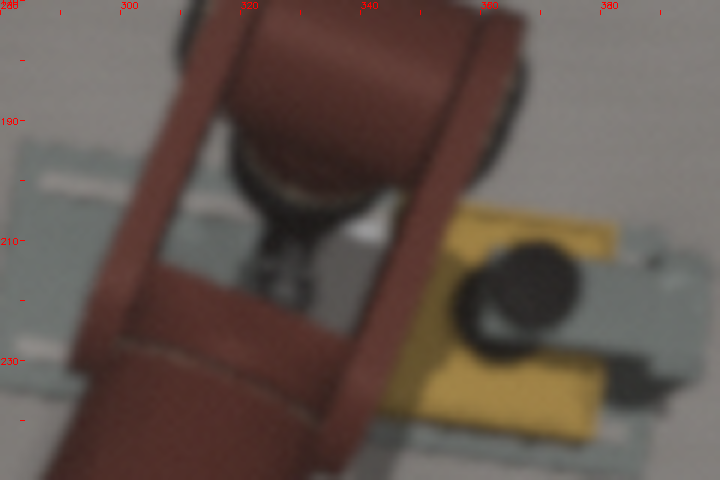

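```bash
python3 -m jog '{"offset":[[-0.05,-0.4,0],[-0.1,-0.7,0],[-0.1,-0.7,0],[-0.1,-0.6,0],[-0.04,-0.36,0],[0,0,-0.5],[0,0,-0.5],[0,0,-0.2],[0,0,0]],"angular":[[0,0,0],[0,0,0],[0,0,0],[0,0,0],[0,0,0],[0,0,0],[0,0,0],[0,0,0],[0,0,0]],"jaw":[0,0,0,0,0,0,0,0,0]}'; python3 -c "
from fk import *
s,R=st()
for n in ('scene',): cv2.imwrite(f'pics/{n}17.png',manip.grab_frame(n))
crop(cv2.imread('pics/scene17.png'),195,120,90,90,7,'pics/s17.png')
"
```

```text
time: 22.65
tool_pos: [0.5146, -0.2795, 0.1729]
tool_rot: [0.457, -0.471, 0.539, -0.527]
contact_force: [-0.2, 0.8, 0.2]
gripper_width: -0.001
t 22.65 pos [ 0.5146 -0.2795  0.1729] y [-0.026 -0.    -1.   ] z [ 0.99  -0.138 -0.026] q [-6.170e-01 -1.000e-03  1.724e+00 -1.500e-02  1.439e+00 -4.760e-01] F [-0.2  0.8  0.2] w -0.001
```

View pics/s17.png

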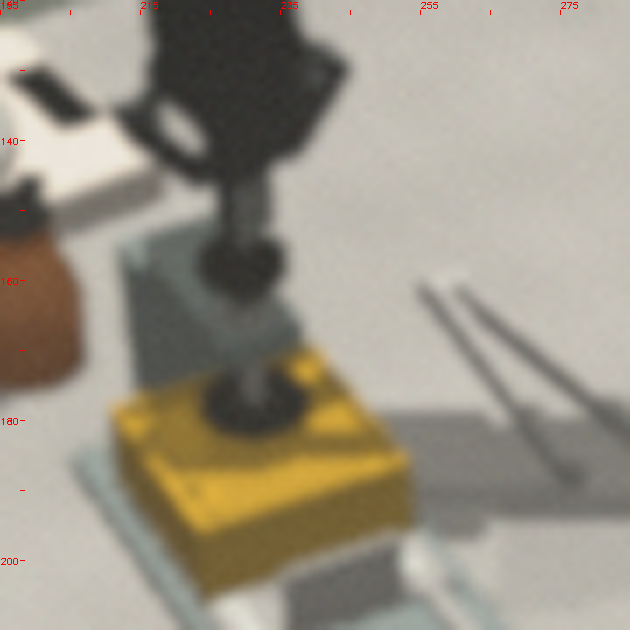

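Fingertips sit over the plunger head, not touching yet. Now I'll press down in small steps.

```bash
python3 -m jog '{"offset":[[0,0,-0.15],[0,0,-0.1],[0,0,0]],"angular":[[0,0,0],[0,0,0],[0,0,0]],"jaw":[0,0,0]}'| grep -E "pos|force"; python3 -m jog '{"offset":[[0,0,-0.1],[0,0,-0.1],[0,0,0]],"angular":[[0,0,0],[0,0,0],[0,0,0]],"jaw":[0,0,0]}'| grep -E "pos|force"
```

```text
tool_pos: [0.5161, -0.2807, 0.1636]
contact_force: [0.3, -0.1, -0.1]
tool_pos: [0.5165, -0.2811, 0.154]
contact_force: [-0.1, 0.9, 3.7]
```

```bash
python3 -m jog '{"offset":[[0,0,-0.12],[0,0,-0.1],[0,0,0]],"angular":[[0,0,0],[0,0,0],[0,0,0]],"jaw":[0,0,0]}'| grep -E "pos|force"; python3 -m jog '{"offset":[[0,0,-0.05],[0,0,0],[0,0,0]],"angular":[[0,0,0],[0,0,0],[0,0,0]],"jaw":[0,0,0]}'| grep -E "pos|force"
```

```text
tool_pos: [0.5167, -0.2812, 0.1432]
contact_force: [-0.0, 0.5, 6.3]
tool_pos: [0.5167, -0.2813, 0.1415]
contact_force: [0.3, 2.1, 6.6]
```

```bash
python3 -m jog '{"offset":[[0,0,-0.06],[0,0,-0.06],[0,0,0]],"angular":[[0,0,0],[0,0,0],[0,0,0]],"jaw":[0,0,0]}'| grep -E "pos|force"; python3 -m jog '{"offset":[[0,0,-0.06],[0,0,0],[0,0,0]],"angular":[[0,0,0],[0,0,0],[0,0,0]],"jaw":[0,0,0]}'| grep -E "pos|force"
```

```text
tool_pos: [0.5171, -0.2815, 0.1409]
contact_force: [-9.8, 6.6, 26.6]
tool_pos: [0.5172, -0.2815, 0.1407]
contact_force: [-15.1, 11.0, 36.9]
```

```bash
python3 -m jog '{"offset":[[0,0,0.2],[0,0,0.3],[0,0,0.6],[0,0,0.8],[0,0.5,0.6],[0,0.9,0],[0,0.9,0],[0,0.9,0],[0,0.8,0],[0,0.5,0],[0,0,0],[0,0,0]],"angular":[[0,0,0],[0,0,0],[0,0,0],[0,0,0],[0,0,0],[0,0,0],[0,0,0],[0,0,0],[0,0,0],[0,0,0],[0,0,0],[0,0,0]],"jaw":[0,0,0,0,0,0,0,0,0,0,0,0]}'; python3 -c "
from fk import *
s,R=st()
for n in ('scene','top'): cv2.imwrite(f'pics/{n}18.png',manip.grab_frame(n))
crop(cv2.imread('pics/scene18.png'),195,130,100,90,7,'pics/s18.png')
t=cv2.imread('pics/top18.png'); crop(t,280,170,120,80,6,'pics/t18.png')
c=sq(.062,.068); E=[(c[i],c[(i+1)%4]) for i in range(4)]
p0=BC-.16*YB; r=refine('top',t,[E[0],E[2],E[3]],(p0[0],p0[1],PSI)); print(r); dd=BC[:2]-r[0][:2]; print('slide',dd@YB[:2])
r=refine('scene',cv2.imread('pics/scene18.png'),[E[0],E[2],E[3]],(p0[0],p0[1],PSI)); print(r,(BC[:2]-r[0][:2])@YB[:2])
"
```

```text
time: 25.7
tool_pos: [0.5157, -0.0559, 0.2555]
tool_rot: [0.457, -0.471, 0.537, -0.529]
contact_force: [0.6, -0.3, -0.7]
gripper_width: -0.003
t 25.7 pos [ 0.5157 -0.0559  0.2555] y [-0.022 -0.004 -1.   ] z [ 0.99  -0.137 -0.022] q [-0.246 -0.212  1.782 -0.01   1.593 -0.108] F [ 0.6 -0.3 -0.7] w -0.003
(array([ 0.51964492, -0.27505213, -0.12973823]), np.float64(0.08265227488966345))
slide 0.15282066794593122
(array([ 0.51851566, -0.28022529, -0.1284079 ]), np.float64(0.07379816927438791)) 0.1580974579282199
```

View pics/s18.png

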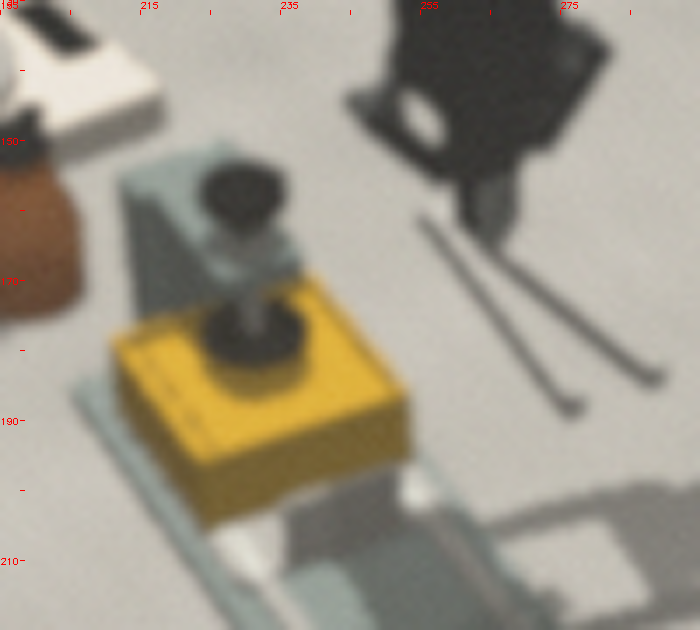

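View pics/t18.png

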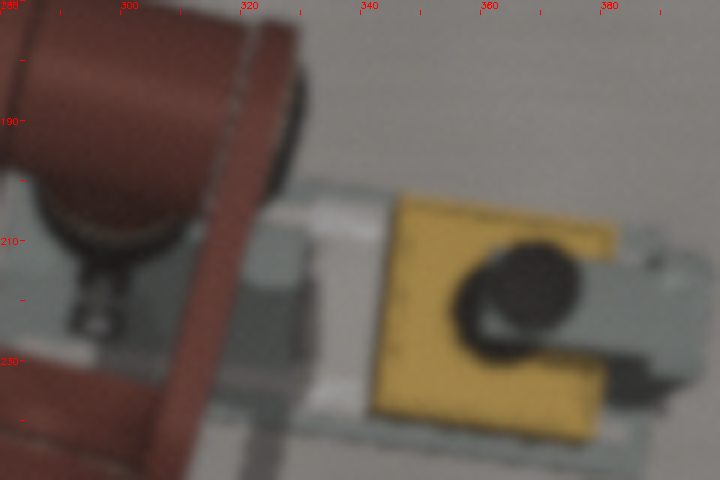

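View pics/scene18.png

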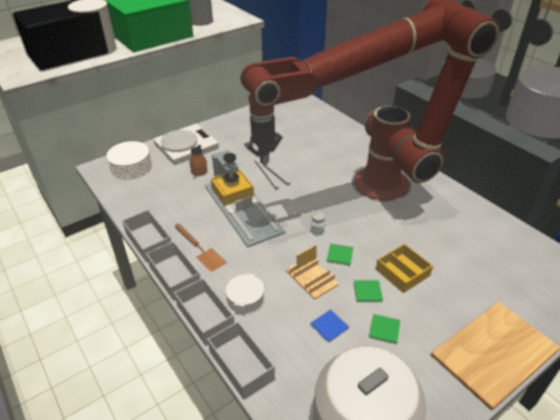

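```bash
python3 - <<'E'
from fk import *
c=sq(.062,.068); E=[(c[i],c[(i+1)%4]) for i in range(4)]
p0=BC-.16*YB
for n in('top','scene'):
  for sel in ([0,2,3],[0,3],[3,2]):
    a=refine(n,cv2.imread(f'pics/{n}0.png'),[E[i] for i in sel],(BC[0],BC[1],PSI))[0]
    for k in (16,18):
      b=refine(n,cv2.imread(f'pics/{n}{k}.png'),[E[i] for i in sel],(p0[0],p0[1],PSI))[0]
      print(n,sel,k,a.round(4),b.round(4),'slide',((a-b)[:2]@YB[:2]).round(4))
E
```

```text
top [0, 2, 3] 16 [ 0.5395 -0.1244 -0.1289] [ 0.5209 -0.2721 -0.1844] slide 0.1489
top [0, 2, 3] 18 [ 0.5395 -0.1244 -0.1289] [ 0.5196 -0.2751 -0.1297] slide 0.152
top [0, 3] 16 [ 0.539  -0.1243 -0.128 ] [ 0.5219 -0.2726 -0.2413] slide 0.1492
top [0, 3] 18 [ 0.539  -0.1243 -0.128 ] [ 0.5191 -0.275  -0.1294] slide 0.152
top [3, 2] 16 [ 0.5399 -0.1244 -0.1284] [ 0.5201 -0.2727 -0.1444] slide 0.1496
top [3, 2] 18 [ 0.5399 -0.1244 -0.1284] [ 0.5202 -0.2751 -0.1289] slide 0.152
scene [0, 2, 3] 16 [ 0.5393 -0.1225 -0.1326] [ 0.5185 -0.2808 -0.1288] slide 0.1597
scene [0, 2, 3] 18 [ 0.5393 -0.1225 -0.1326] [ 0.5185 -0.2802 -0.1284] slide 0.1591
scene [0, 3] 16 [ 0.5389 -0.1224 -0.1314] [ 0.5187 -0.2808 -0.1254] slide 0.1597
scene [0, 3] 18 [ 0.5389 -0.1224 -0.1314] [ 0.5187 -0.2803 -0.1251] slide 0.1591
scene [3, 2] 16 [ 0.5397 -0.1225 -0.1364] [ 0.5184 -0.2808 -0.132 ] slide 0.1597
scene [3, 2] 18 [ 0.5397 -0.1225 -0.1364] [ 0.5184 -0.2802 -0.1314] slide 0.1591
```

```bash
python3 -c "
from fk import *
st(); print(manip.job_done())"
```

```text
t 25.8 pos [ 0.5159 -0.0568  0.2558] y [-0.022 -0.004 -1.   ] z [ 0.99  -0.139 -0.021] q [-0.248 -0.212  1.781 -0.009  1.593 -0.108] F [ 0.7  0.4 -0.8] w 0.002
the job is handed in; nothing more can be done
None
```

I handed the job in at 25.8 s of the 54 s allowed. The larger lid is in the recess, the carriage is under the press head, and the plunger was pressed and has come back up. The system gave no verdict.

**What I did**
- I took the larger lid out of the rack by its top edge, tilted it rim-down, and set its far edge in the recess. I let go and it dropped flat.
- I then pushed the carriage by its tab until it hit the stop.
- Last, I pressed the plunger to its lower stop and lifted clear.

**Last checks**
- **Lid:** the pictures show it flat inside the box rim, both before and after pressing.
- **Carriage:** it met a hard stop, with force rising to 23 N and no further movement.
- **Plunger:** it stopped 20 mm below where the fingers should first touch its head, with force rising to 37 N. In the last picture its head is back at its starting height.
- **Everything else:** the smaller lid still stands in the rack, the bystanders look unmoved, and the arm touches nothing.

**Checks that failed or disagreed**
- **First grips:** the first two grips closed on air, because the fingertips sit about 25 mm above the reported tool point. A later one landed on the rim, so I regripped the lid by its plate.
- **Carriage slide:** the two cameras disagree, with 0.152 m from the top view and 0.159 m from the scene view. The top view probably reads short because it sees the box's side wall, so I relied on the hard stop and the scene view.

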